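# Dust the model wagons with the bench air gun

## Robot

A 6-joint arm with a two-finger parallel gripper is mounted at the origin on the work surface. World frame = base frame: x ahead of the robot, y to its left, z up, the work surface at z = 0. Lengths are in m, angles in rad, forces in N, time in s.
With the tool pointing down it reaches from about 0.35 to 0.85 m from the base axis. Payload 8.1 kg.
Tool frame: the origin (TCP) lies where the fingers leave the gripper's body, on its centre line; the fingertips stand 73 mm ahead of it and the grasp point (between the pads) lies 54 mm ahead of it (manip.tcp_to_grasp is the distance from the TCP to the grasp point, in m); z points along the fingers, y is the line along which they close (so a half turn about z gives the same grasp; the last joint's range is limited). The gripper opens to 85 mm and grips with 20 to 120 N. Pads are 22 mm wide; open, the fingers measure 114 mm over their backs; the gripper's body (76 mm by 85 mm) begins 54 mm behind the grasp point. The pads swing forward as they close: fully open they stand 13 mm farther back than shut.
Start: joints at [-1.243, 0.13, 1.488, -0, 1.523, -0.085], TCP at [0.241, -0.55, 0.304] pointing down, gripper open.
Joint ranges: [-2.96, 2.96], [-0.89, 2.26], [0.02, 2.5], [-1.34, 4.48], [0, 2.73], [-2.66, 2.66]. Speed limits (rad/s): [2.39, 2.39, 2.79, 3.14, 3.14, 3.14].

## Interface

Orientations are given as a 3x3 rotation matrix whose columns are the frame's x, y, z axes.
In Python, from rig import manip gives the robot as it stands. The module is installed in compiled form; this text tells all that it offers.
- The arm moves only by the tool send_rows, never from a script. Its argument "targets" is a list of rows, each an object of numbers: "dx", "dy", "dz": the shift along the world's x, y, z in units of 2.5 cm (1.0 is 2.5 cm); "wx", "wy", "wz": the turn, a rotation vector about the world's x, y, z in units of 1.5 rad (1.0 is 1.5 rad); "jaw": the opening, from 0 (shut) to 1 (fully open). A call has 1 to 20 rows; each row shifts and turns the commanded pose from where the row before left it; what a row does not reach is not made up. A row lasts 1/12 s, in which the tool goes at most 41.7 mm and 7.16 degrees, less where a joint would pass 70% of its speed; a pose out of reach is approached as far as the arm can. A call with a number of a shift or a turn outside -1 to 1 is refused whole. A call with a gripper value outside its range is refused whole. The fingers move at their own pace and stop on an object; "squeeze" is the grip in N (left out, the last holds). Time passes only in rows, so rows that do not move let the fingers close. It gives the time, the measured TCP pose, the force, the opening and the grip force at its end, in the units of the state.
- manip.state(): the state, without advancing time (a new reading comes with each control period).
- manip.grab_frame(name): name is "scene" or "top" or "wrist"; returns a dict with "image" (480x640x3 uint8, blue, green, red), "camera_matrix" (3x3 intrinsics, pixels), "k1" (the pictures are not rectified: a ray, as slopes to the right and down, at radius r is drawn at 1 + k1 r^2 times it, then the intrinsics apply), "world_from_camera" (4x4, takes a point from camera to world coordinates). Camera axes: x right, y up, looking along -z (the intrinsics and any distortion apply to the point x, -y, -z); pixel columns grow to the right and rows downward; lengths in m; the calibration is good to about 2 mm. A picture is of the moment at which its call begins. There is no depth.
- manip.close_job(): hands the job in; it is judged then, once.
The state is a dict: "clock": time; "joint_positions": joint angles; "qvel": joint speeds; "tau": joint torques, N m; "tool_pos": TCP position; "tcp_rot": TCP orientation; "wrist_force": force on the tool from outside, world axes, zero at the start; "ft_torque": the same for the moment, N m; "gripper_width": finger opening in m; "grasp_force": force on a finger pad.
Only numpy, scipy, OpenCV 4.12 (cv2) and the standard library are available. Lean on these libraries where they do the work, as an engineer would, in place of code of your own. Each camera call takes 0.05 s, during which the arm holds its last target. There are 200 camera calls.

## Task

Load every wagon on the bench into the tray, upright on its wheels, then slide the loaded tray fully home into the slotted frame of the air-dusting station and, with it there, squeeze the air gun's trigger all the way for about a second and let it go. Then draw the tray right out of the frame again, leave it flat on the bench, and park all the wagons upright on the siding, in line along its track. Leave the other things on the bench undisturbed.

Things in the scene. Friction and masses are not known exactly. Their poses are not given: they have to be found in the camera images.
- wagon_red: red van with a grey roof and white doors; a rigid model railway wagon 34 wide (its x), 80 long (its y), 46 high, 110 g mostly ballast in its floor, solid flat sides from 14 up, wheels drawn only: it does not roll. Origin at the middle of its underside, z up. Both ends are alike. May be absent (None at the start).
- wagon_blue: blue open wagon with a grey load moulded in (solid); a rigid model railway wagon 34 wide (its x), 80 long (its y), 46 high, 110 g mostly ballast in its floor, solid flat sides from 14 up, wheels drawn only: it does not roll. Origin at the middle of its underside, z up. Both ends are alike. May be absent (None at the start).
- wagon_yellow: yellow brake van with a white roof; a rigid model railway wagon 34 wide (its x), 80 long (its y), 46 high, 110 g mostly ballast in its floor, solid flat sides from 14 up, wheels drawn only: it does not roll. Origin at the middle of its underside, z up. Both ends are alike. May be absent (None at the start).
- wagon_brown: dark brown van with a grey roof and white doors; a rigid model railway wagon 34 wide (its x), 80 long (its y), 46 high, 110 g mostly ballast in its floor, solid flat sides from 14 up, wheels drawn only: it does not roll. Origin at the middle of its underside, z up. Both ends are alike. May be absent (None at the start).
- tray: loose tray, white floor 4 thick, green edges 16 high; outside 148 (x) by 196 (y). Long edges 11 thick, end edges 4. A rib 34 wide, 8 high along x = 0 leaves two lanes 46 wide, 188 long, middles at x = -40 and +40; each takes two wagons in line. Origin under the middle of this box, z up. 450 g; slides on the bench. Handled by the post (post) on a tab at its -y end.
- post (a point): middle of the top of the tray's upright black handling post, 24 (x) by 30 (y), tray frame x = 0, y = -135, z = 56; it rises from a flat tab 6 thick. Axes as the tray's.
- station: fixed air-dusting station. Origin on the bench, middle of the frame's mouth; the tray enters along +y, post last, sliding on the bench. Frame open above: rails y 0 to 165, inner faces x = -77 and 77, 24 high; yellow lips over the tray's edges reach in to x = -67 and 67, z 20 to 25; flared guides from y = -32; back stop face y = 166. Air gun behind it, on its side on a blue tank.
- home (a point): where the tray's origin is when fully home: station frame x = 0, y = 68, z = 0; the tray then has the station's yaw and touches the back stop, and its post stays outside the mouth. Axes as the station's.
- grip (a point): middle of the air gun's fixed orange grip, station frame x = -12, y = 273, z = 70. It runs along x (-70 to 40), 30 thick (y 258 to 288), 24 high. The black gun body is at x 35 to 69, top z 84; its brass nozzle points to -y over the frame's back end at x = 52, lowest point z 65.
- trigger (a joint): angle of the red trigger, 0 at rest to 0.25 rad (fully squeezed, stop), sprung back with about 2.5 N at rest, 9 N at the stop, felt at squeeze. A bar 68 long, 18 high, hinged at station x = 35, y = 236, z = 70, running to -x beside the grip; its front face is at y = 232 at rest and moves about 14 towards the grip (+y) at squeeze.
- squeeze (a point): point to squeeze at, station frame x = -20, y = 266, z = 70: midway between the grip's rear face (y = 288) and the front of the fully squeezed trigger (y = 245). One finger behind the grip, one before the trigger, closing along y; 56 wide at rest, 43 squeezed. Free space below, 50 deep. Axes as the station's.
- siding: fixed grey trackbed 60 wide (x), 310 long (y), top at z = 12, with one flush track along y in its middle (x = 0) and a red buffer 12 high at each end (inner faces at y = -149.5 and +149.5). Takes three wagons in line. Origin under its middle. A parked wagon has its origin at z = 12.
- tree_a: model fir tree 52 wide, 120 high; loose bystander, leave alone. Origin at the middle of its underside.
- tree_b: model fir tree 52 wide, 130 high; loose bystander, leave alone. Origin at the middle of its underside.
- cottage: model brick cottage 70 by 100, about 90 high; loose bystander, leave alone. Origin at the middle of its underside.
- paint_pot: paint jar 44 across, 50 high; loose bystander, leave alone. Origin at the middle of its underside.
- mug: blue mug 80 across, 90 high; loose bystander, leave alone. Origin at the middle of its underside.
- brush: brush lying flat; loose bystander, leave alone. Origin at the middle of its underside.
- screwdriver: screwdriver lying flat; loose bystander, leave alone. Origin at the middle of its underside.
Not all that is in view belongs to the job. What is shaped like the wagon_blue but orange or pink is not meant.

How it is judged:
On the way, in this order (a step that is already met when the one before it is completed fails the run):
1. every wagon stands upright in the tray (x of wagon_red in the frame of tray between -0.064 and 0.064 m and y of wagon_red in the frame of tray between -0.085 and 0.085 m and z of wagon_red in the frame of tray between 0 and 0.012 m and angle between each of wagon_red, wagon_blue, wagon_yellow, wagon_brown's own z axis and vertical below 0.2 rad and x of wagon_blue in the frame of tray between -0.064 and 0.064 m and y of wagon_blue in the frame of tray between -0.085 and 0.085 m and z of wagon_blue in the frame of tray between 0 and 0.012 m and x of wagon_yellow in the frame of tray between -0.064 and 0.064 m and y of wagon_yellow in the frame of tray between -0.085 and 0.085 m and z of wagon_yellow in the frame of tray between 0 and 0.012 m and x of wagon_brown in the frame of tray between -0.064 and 0.064 m and y of wagon_brown in the frame of tray between -0.085 and 0.085 m and z of wagon_brown in the frame of tray between 0 and 0.012 m), for 0.2 s.
2. the loaded tray is fully home in the frame, the wagons still upright in it (all of step 1 and y of tray in the frame of station above 0.062 m and x of tray in the frame of station between -0.008 and 0.008 m and z of tray in the frame of station below 0.006 m), for 0.2 s.
3. the trigger is squeezed all the way and held, with the tray home (y of tray in the frame of station above 0.062 m and x of tray in the frame of station between -0.008 and 0.008 m and z of tray in the frame of station below 0.006 m and value of joint trigger above 0.21 rad), for 0.6 s.
4. the trigger is let go (value of joint trigger below 0.04 rad), for 0.2 s.
5. the tray is drawn right out of the frame (y of tray in the frame of station below -0.098 m and angle between tray's own z axis and vertical below 0.1 rad and height (world z) of tray below 0.008 m), for 0.2 s.
At the end, for the whole second after the job is handed in: every wagon stands at rest and upright (within 7 degrees) on the siding, its middle within 16 mm of the track's centre line, wholly on the trackbed, in line with the track within 11 degrees; the tray lies flat on the bench with its leading edge outside the mouth of the frame; the trigger is released (all of step 5 and x of wagon_red in the frame of siding between -0.016 and 0.016 m and y of wagon_red in the frame of siding between -0.122 and 0.122 m and z of wagon_red in the frame of siding between 0.008 and 0.018 m and angle between each of wagon_red, wagon_blue, wagon_yellow, wagon_brown's own z axis and vertical below 0.12 rad and angle between the y axis of each of wagon_red, wagon_blue, wagon_yellow, wagon_brown and the y axis of siding, either way round below 0.2 rad and linear speed of each of wagon_red, wagon_blue, wagon_yellow, wagon_brown, tray below 0.03 m/s and x of wagon_blue in the frame of siding between -0.016 and 0.016 m and y of wagon_blue in the frame of siding between -0.122 and 0.122 m and z of wagon_blue in the frame of siding between 0.008 and 0.018 m and x of wagon_yellow in the frame of siding between -0.016 and 0.016 m and y of wagon_yellow in the frame of siding between -0.122 and 0.122 m and z of wagon_yellow in the frame of siding between 0.008 and 0.018 m and x of wagon_brown in the frame of siding between -0.016 and 0.016 m and y of wagon_brown in the frame of siding between -0.122 and 0.122 m and z of wagon_brown in the frame of siding between 0.008 and 0.018 m and value of joint trigger below 0.04 rad); the robot touches nothing.
It fails at once if another thing on the bench is moved more than 30 mm (distance of any of tree_a, tree_b, cottage, paint_pot, mug, brush, screwdriver from where it was at the start of the episode above 0.03 m).
Of wagon_red, wagon_blue, wagon_yellow, wagon_brown only 2 to 3 are there at a start; the rules pass over those that are not, and their reading is None.
At some moment in a run one of wagon_red, wagon_blue, wagon_yellow, wagon_brown may be knocked a few centimetres aside while the robot is not near it.
Once in a run the grip may slacken for a moment while it holds something.
It also fails if it takes over 208 s, if anything falls off the work surface, if the arm or the gripper's body presses on something with over 40 N, if the wrist force passes 120 N, or if a joint passes its speed limit or range.

## Working session

There is one attempt and no reset: what is moved stays moved. The work goes in short steps, Python scripts to look and compute and a tool call to move; the robot and the scene stay as the last step left them, time stands still between calls to the robot, and variables do not carry over. Pictures are saved under pics/ and viewed, at most 14 in all, crops included, and the job is handed in when it is done.

Besides the shell and the picture viewer there is one more tool, called after "Request:" as name(argument=value, ...) on one line, values as JSON. send_rows: Moves the arm, as the interface text tells. Shifts and turns lie within -1 to 1; 1 stands for 2.5 cm of shift or 1.5 rad of turn. Its arguments: {"type":"object","properties":{"targets":{"type":"array"},"squeeze":{"type":"number"}},"required":["targets"]}

```bash
mkdir -p pics; cat > h.py <<'E'
import numpy as np, cv2, pickle
from rig import manip
def grab(n,save=None):
    f=manip.grab_frame(n)
    if save: cv2.imwrite('pics/'+save+'.png',f['image'])
    pickle.dump(f,open(f'last_{n}.pkl','wb'))
    return f
def last(n): return pickle.load(open(f'last_{n}.pkl','rb'))
def ray(f,u,v):
    K=f['camera_matrix'];k=f['k1']
    d=np.array([(u-K[0,2])/K[0,0],(v-K[1,2])/K[1,1]]);s=d.copy()
    for _ in range(20): s=d/(1+k*(s@s))
    T=f['world_from_camera'];return T[:3,3],T[:3,:3]@np.array([s[0],-s[1],-1])
def onz(f,u,v,z):
    o,d=ray(f,u,v);return (o+d*(z-o[2])/d[2])[:2]
def proj(f,p):
    T=f['world_from_camera'];c=T[:3,:3].T@(np.array(p)-T[:3,3]);s=np.array([c[0],-c[1]])/-c[2]
    s=s*(1+f['k1']*(s@s));K=f['camera_matrix'];return np.array([K[0,0]*s[0]+K[0,2],K[1,1]*s[1]+K[1,2]])
def st():
    s=manip.state();print(round(s['clock'],2),np.round(s['tool_pos'],4),'yaw(y)',round(float(np.degrees(np.arctan2(s['tcp_rot'][1][1],s['tcp_rot'][0][1]))),2),'F',np.round(s['wrist_force'],1),'w',round(s['gripper_width'],4),'g',round(s['grasp_force'],1),'q',np.round(s['joint_positions'],2));return s
E
python3 - <<'E'
from h import *
for n in('top','scene'):
    f=grab(n,n+'0');print(n,f['camera_matrix'].tolist(),f['k1'],np.round(f['world_from_camera'],3).tolist())
s=st();print(np.round(s['tcp_rot'],3))
E
```

```text
top [[522.8977858769824, 0.0, 314.03544216974524], [0.0, 522.8977858769824, 237.91291749105926], [0.0, 0.0, 1.0]] 0.01240910915863262 [[0.011, 0.997, -0.083, 0.413], [-1.0, 0.01, -0.008, -0.072], [-0.007, 0.083, 0.997, 1.314], [0.0, 0.0, 0.0, 1.0]]
scene [[474.5054198180038, 0.0, 334.95863390641125], [0.0, 474.5054198180038, 241.93277429266422], [0.0, 0.0, 1.0]] -0.06973977438116785 [[-0.025, -0.77, 0.637, 1.235], [1.0, -0.019, 0.017, -0.051], [-0.001, 0.638, 0.77, 0.895], [0.0, 0.0, 0.0, 1.0]]
0.1 [ 0.2406 -0.5492  0.303 ] yaw(y) -66.35 F [ 0.3 -0.5 -0.2] w 0.0856 g 0.0 q [-1.24  0.13  1.49 -0.    1.52 -0.09]
[[ 0.916  0.401 -0.001]
 [ 0.401 -0.916  0.002]
 [ 0.    -0.002 -1.   ]]
```

View pics/top0.png

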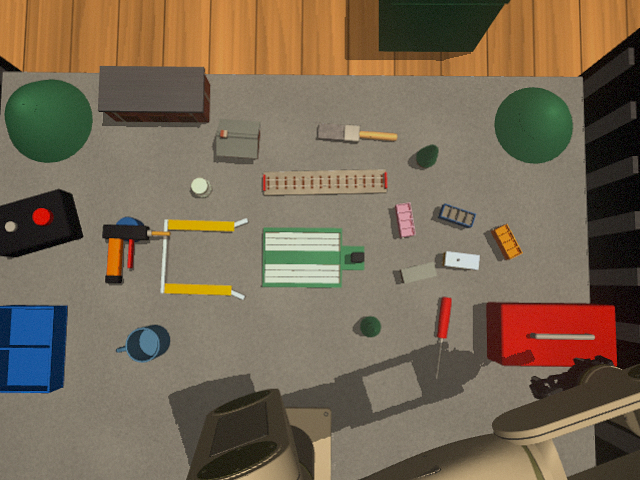

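View pics/scene0.png

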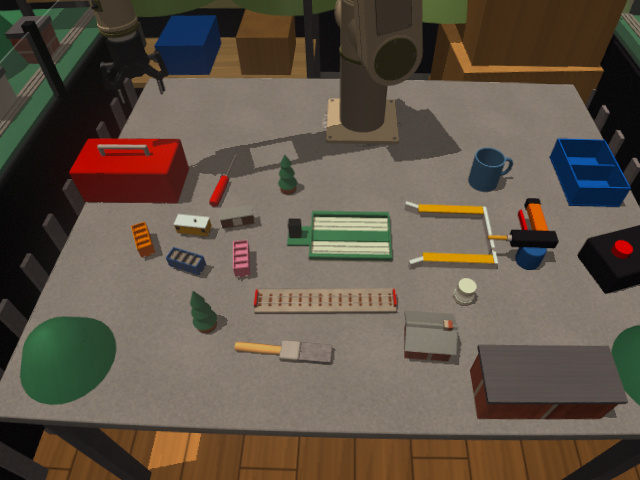

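The top view shows the blue wagon at (457,216), a white-roofed one at (462,261) and a grey-roofed one at (418,272). The pink (404,220) and orange (508,242) wagons are decoys. The tray is at (302,258) with its post at (357,257), the station mouth is near x=240 px, and the siding is at (325,182). One enlarged crop will confirm this.

```bash
python3 - <<'E'
from h import *
t=cv2.imread('pics/top0.png');s=cv2.imread('pics/scene0.png')
a=cv2.resize(t[190:300,380:540],(800,550)[0:2],interpolation=cv2.INTER_CUBIC)
a=cv2.resize(t[190:300,380:540],(436,300),interpolation=cv2.INTER_CUBIC)
b=cv2.resize(s[195:285,120:270],(500,300),interpolation=cv2.INTER_CUBIC)
c=cv2.resize(t[210:310,90:260],(500,295),interpolation=cv2.INTER_CUBIC)
d=cv2.resize(t[165:295,255:395],(318,295),interpolation=cv2.INTER_CUBIC)
im=np.zeros((595,800,3),np.uint8);im[:300,:300]=a[:, :300];
a=cv2.resize(t[190:300,380:540],(400,275),interpolation=cv2.INTER_CUBIC);b=cv2.resize(s[195:285,120:270],(400,240),interpolation=cv2.INTER_CUBIC)
im[:]=0;im[:275,:400]=a;im[:240,400:]=b;im[300:,:500]=c;im[300:,500:]=d[:,:300]
cv2.imwrite('pics/crop1.png',im)
E
```

```text
(no output)
```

View pics/crop1.png

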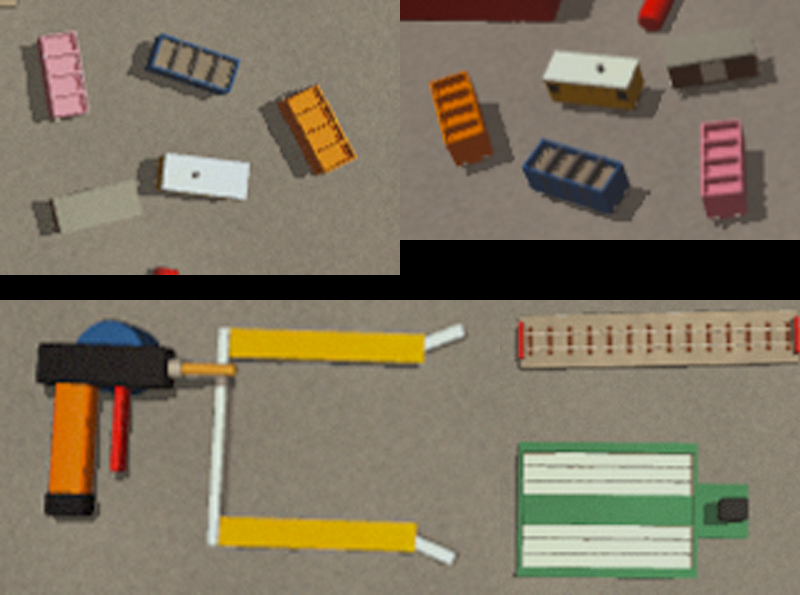

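```bash
cat > meas.py <<'E'
from h import *
def rect(f,m,z,box=None,mn=30):
    if box: 
        k=np.zeros_like(m);x0,y0,x1,y1=box;k[y0:y1,x0:x1]=m[y0:y1,x0:x1];m=k
    cs=cv2.findContours(m,cv2.RETR_EXTERNAL,cv2.CHAIN_APPROX_NONE)[0]
    out=[]
    for c in sorted(cs,key=cv2.contourArea,reverse=True):
        if cv2.contourArea(c)<mn: continue
        p=np.array([onz(f,*q[0],z) for q in c],np.float32)
        (cx,cy),(w,h),_=r=cv2.minAreaRect(p*1000)
        b=cv2.boxPoints(r);e=[b[1]-b[0],b[2]-b[1]];L=e[int(np.linalg.norm(e[1])>np.linalg.norm(e[0]))]
        out.append((round(cx,1),round(cy,1),round(max(w,h),1),round(min(w,h),1),round(float(np.degrees(np.arctan2(L[1],L[0]))%180),1),tuple(c.mean(0)[0].round().astype(int))))
    return out
def masks(f):
    h=cv2.cvtColor(f['image'],cv2.COLOR_BGR2HSV);H,S,V=[h[...,i].astype(int) for i in range(3)]
    g=lambda c:(c*255).astype(np.uint8)
    return dict(blue=g((H>100)&(H<130)&(S>90)),white=g((S<45)&(V>165)),green=g((H>60)&(H<90)&(S>80)),yellow=g((H>20)&(H<32)&(S>180)),black=g(V<50),red=g(((H<6)|(H>174))&(S>150)),orange=g((H>7)&(H<16)&(S>180)),tan=g((S>50)&(S<150)&(H<25)&(V>110))),h
E
python3 - <<'E'
from meas import *
f=last('top');m,h=masks(f)
print('blue',rect(f,m['blue'],.046,(425,190,490,240)))
print('white',rect(f,m['white'],.046,(435,240,500,280)))
print('green',rect(f,m['green'],.016,(255,220,345,295)))
print('black',rect(f,m['black'],.056,(340,240,375,275)))
print('yellow',rect(f,m['yellow'],.025,(150,205,250,300)))
print('red',rect(f,m['red'],.018,(255,165,400,200),8))
print('trig',rect(f,m['red'],.079,(120,230,140,275),8))
print('grip',rect(f,m['orange'],.082,(100,230,128,280)))
print('siding',rect(f,m['tan'],.012,(255,165,400,200)))
for p in[(410,272),(425,268),(400,285),(440,290),(404,277),(325,177),(325,190),(325,205)]: print(p,h[p[1],p[0]])
E
```

```text
blue []
white [(469.0, -420.7, 80.9, 35.8, 83.4, (np.int64(462), np.int64(260)))]
green [(472.5, -36.0, 201.7, 146.6, 90.6, (np.int64(301), np.int64(263)))]
black []
yellow [(549.3, 220.2, 162.2, 23.8, 89.0, (np.int64(201), np.int64(225))), (391.3, 222.3, 162.5, 23.7, 88.7, (np.int64(198), np.int64(289)))]
red [(668.6, -238.2, 40.6, 5.0, 0.0, (np.int64(385), np.int64(180))), (659.3, 66.5, 38.2, 5.0, 5.1, (np.int64(264), np.int64(182)))]
trig [(475.6, 372.3, 66.6, 12.6, 178.8, (np.int64(130), np.int64(253)))]
grip [(466.8, 408.0, 87.9, 34.0, 179.4, (np.int64(114), np.int64(256)))]
siding [(663.4, -87.5, 317.0, 63.9, 91.4, (np.int64(324), np.int64(182)))]
(410, 272) [ 26  46 150]
(425, 268) [ 24  41 157]
(400, 285) [ 18  43 143]
(440, 290) [ 20  48 149]
(404, 277) [ 27  38 153]
(325, 177) [ 18  69 170]
(325, 190) [ 19  72 178]
(325, 205) [ 21  45 137]
```

```bash
python3 - <<'E'
from meas import *
f=last('top');m,h=masks(f)
for p in[(444,214),(470,224),(457,208),(455,214),(357,257),(361,260),(352,257),(345,250)]: print(p,h[p[1],p[0]])
H,S,V=[h[...,i].astype(int) for i in range(3)]
b=(((H>100)&(H<135)&(S>60))*255).astype(np.uint8)
print('blue',rect(f,b,.046,(425,190,490,240)))
b=((V<60)*255).astype(np.uint8);print('post',rect(f,b,.056,(348,240,375,275)))
g=m['green'].copy();g[:,342:]=0
k=np.zeros_like(g);k[220:295,255:342]=g[220:295,255:342]
for z in(.016,):
    ys,xs=np.where(k>0)
    c=cv2.findContours(k,cv2.RETR_EXTERNAL,cv2.CHAIN_APPROX_NONE)[0];c=max(c,key=cv2.contourArea)
    bb=cv2.boxPoints(cv2.minAreaRect(c));print(bb,[onz(f,*q,z).round(4).tolist() for q in bb])
s=last('scene');m2,h2=masks(s);V2=h2[...,2]
b=((V2<55)*255).astype(np.uint8);print('scene post',rect(s,b,.056,(285,215,305,245)))
print('scene white',rect(s,m2['white'],.046,(165,205,220,240)))
print('scene yl',rect(s,m2['yellow'],.025,(400,195,505,270)))
print('scene red',rect(s,m2['red'],.018,(245,280,405,315),8))
E
```

```text
(444, 214) [ 18  76 151]
(470, 224) [21 75 78]
(457, 208) [106  91  98]
(455, 214) [ 16  64 131]
(357, 257) [26 34 60]
(361, 260) [18 44 58]
(352, 257) [33 44 52]
(345, 250) [ 65 102 138]
blue []
post [(471.7, -166.1, 29.0, 21.7, 90.6, (np.int64(357), np.int64(257)))]
[[263. 228.]
 [341. 228.]
 [341. 287.]
 [263. 287.]] [[0.5447, 0.0659], [0.5467, -0.1288], [0.4002, -0.1298], [0.398, 0.0631]]
scene post [(499.6, -164.0, 58.1, 28.1, 5.0, (np.int64(295), np.int64(228)))]
scene white [(472.5, -420.8, 79.0, 35.2, 84.0, (np.int64(191), np.int64(220)))]
scene yl [(554.6, 218.4, 163.1, 22.9, 88.5, (np.int64(458), np.int64(258))), (398.1, 220.6, 164.8, 24.8, 89.0, (np.int64(450), np.int64(209)))]
scene red [(671.2, -239.9, 44.2, 5.6, 2.0, (np.int64(255), np.int64(298))), (663.5, 64.2, 44.2, 5.9, 3.8, (np.int64(394), np.int64(297)))]
```

Request:
send_rows(targets=[{"dx": 0.72, "dy": 0.44, "wz": 0.07}, {"dx": 0.72, "dy": 0.44, "wz": 0.07}, {"dx": 0.72, "dy": 0.44, "wz": 0.07}, {"dx": 0.72, "dy": 0.44, "wz": 0.07}, {"dx": 0.72, "dy": 0.44, "wz": 0.07}, {"dx": 0.72, "dy": 0.44, "wz": 0.07}, {"dx": 0.72, "dy": 0.44, "wz": 0.07}, {"dx": 0.72, "dy": 0.44, "wz": 0.07}, {"dx": 0.72, "dy": 0.44, "wz": 0.07}, {"dx": 0.72, "dy": 0.44, "wz": 0.07}, {}])

```text
$.targets[0]: bad value
```

```bash
python3 - <<'E'
from h import *
st();f=grab('wrist','wrist1');print(np.round(f['world_from_camera'],3),f['camera_matrix'][0,0])
E
```

```text
0.1 [ 0.2406 -0.5492  0.303 ] yaw(y) -66.35 F [ 0.3 -0.5 -0.2] w 0.0856 g 0.0 q [-1.24  0.13  1.49 -0.    1.52 -0.09]
[[ 0.401  0.882  0.247  0.302]
 [-0.916  0.386  0.107 -0.524]
 [-0.002 -0.269  0.963  0.373]
 [ 0.     0.     0.     1.   ]] 416.97140411743857
```

View pics/wrist1.png

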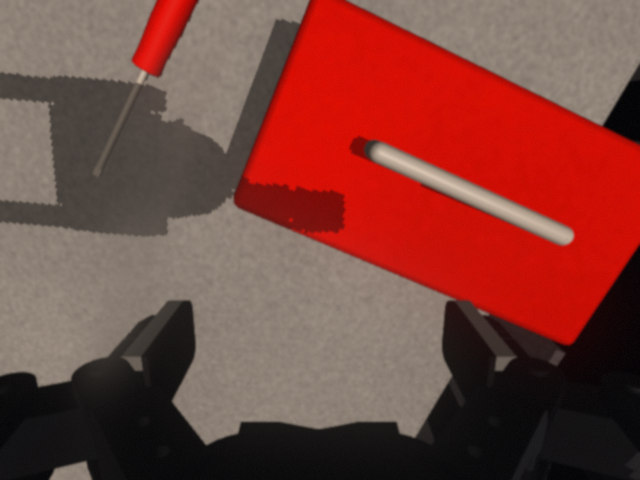

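The wrist view shows only the red toolbox, which is not part of the job, and the screwdriver. Rows evidently need every key.

Request:
send_rows(targets=[{"dx": 0.8, "dy": 0.35, "dz": 0.2, "wx": 0, "wy": 0, "wz": 0.07, "jaw": 1}, {"dx": 0.8, "dy": 0.35, "dz": 0.2, "wx": 0, "wy": 0, "wz": 0.07, "jaw": 1}, {"dx": 0.8, "dy": 0.35, "dz": 0.2, "wx": 0, "wy": 0, "wz": 0.07, "jaw": 1}, {"dx": 0.8, "dy": 0.35, "dz": 0.2, "wx": 0, "wy": 0, "wz": 0.07, "jaw": 1}, {"dx": 0.8, "dy": 0.35, "dz": 0.2, "wx": 0, "wy": 0, "wz": 0.07, "jaw": 1}, {"dx": 0.8, "dy": 0.35, "dz": 0.2, "wx": 0, "wy": 0, "wz": 0.07, "jaw": 1}, {"dx": 0.8, "dy": 0.35, "dz": 0.2, "wx": 0, "wy": 0, "wz": 0.07, "jaw": 1}, {"dx": 0.8, "dy": 0.35, "dz": 0.2, "wx": 0, "wy": 0, "wz": 0.07, "jaw": 1}, {"dx": 0.8, "dy": 0.35, "dz": 0.2, "wx": 0, "wy": 0, "wz": 0.07, "jaw": 1}, {"dx": 0.8, "dy": 0.35, "dz": 0.2, "wx": 0, "wy": 0, "wz": 0.07, "jaw": 1}, {"dx": 0, "dy": 0, "dz": 0, "wx": 0, "wy": 0, "wz": 0, "jaw": 1}])

```text
clock: 1.07
tool_pos: [0.444, -0.4602, 0.3546]
tcp_rot: [[0.098, 0.995, 0.002], [0.995, -0.098, 0.0], [0.0, 0.002, -1.0]]
wrist_force: [0.3, -1.2, -0.3]
gripper_width: 0.0855
grasp_force: 0.0
```

```bash
python3 - <<'E'
from h import *
st();f=grab('wrist','wrist2');print(np.round(f['world_from_camera'],3),f['camera_matrix'][0,0])
E
```

```text
1.07 [ 0.444  -0.4602  0.3546] yaw(y) -5.64 F [ 0.3 -1.2 -0.3] w 0.0855 g 0.0 q [-0.88  0.22  1.29  0.    1.62 -0.79]
[[ 0.995  0.096  0.026  0.45 ]
 [-0.099  0.958  0.267 -0.394]
 [ 0.001 -0.269  0.963  0.425]
 [ 0.     0.     0.     1.   ]] 416.97140411743857
```

View pics/wrist2.png

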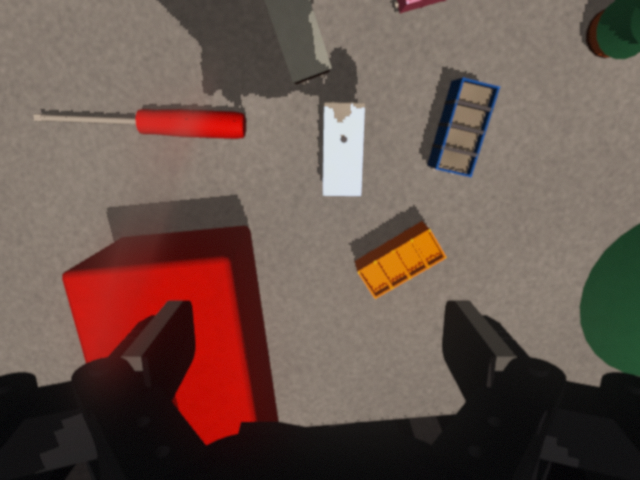

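The wrist view shows the yellow (white-roofed) wagon at (343,149) and blue at (465,127). Brown is cut off at the top near (297,40). I'll measure the first two here and move on 8 cm for the brown.

```bash
python3 - <<'E'
from meas import *
f=last('wrist');h=cv2.cvtColor(f['image'],cv2.COLOR_BGR2HSV);H,S,V=[h[...,i].astype(int) for i in range(3)]
b=(((H>95)&(H<130)&(S>110))*255).astype(np.uint8)
print('blue',rect(f,b,.046,(420,60,510,190)))
b=(((V>160)&(S<60))*255).astype(np.uint8)
print('white',rect(f,b,.046,(310,90,380,210)))
for p in [(437,160),(450,100),(480,140),(325,150)]: print(h[p[1],p[0]])
E
```

```text
blue [(585.5, -385.0, 42.0, 20.6, 164.7, (np.int64(475), np.int64(89))), (566.4, -442.9, 41.3, 18.5, 162.5, (np.int64(452), np.int64(165))), (563.7, -399.9, 17.9, 9.5, 72.9, (np.int64(448), np.int64(113))), (557.5, -418.8, 17.5, 9.6, 74.0, (np.int64(442), np.int64(135))), (593.8, -419.1, 37.8, 4.1, 71.7, (np.int64(483), np.int64(131)))]
white [(469.5, -423.9, 80.9, 36.4, 83.6, (np.int64(343), np.int64(150)))]
[107 204  70]
[109 108  26]
[107 203  78]
[102  15 228]
```

Request:
send_rows(targets=[{"dx": 0, "dy": 0.9, "dz": 0, "wx": 0, "wy": 0, "wz": 0, "jaw": 1}, {"dx": 0, "dy": 0.9, "dz": 0, "wx": 0, "wy": 0, "wz": 0, "jaw": 1}, {"dx": 0, "dy": 0.9, "dz": 0, "wx": 0, "wy": 0, "wz": 0, "jaw": 1}, {"dx": 0, "dy": 0.9, "dz": 0, "wx": 0, "wy": 0, "wz": 0, "jaw": 1}, {"dx": 0, "dy": 0, "dz": 0, "wx": 0, "wy": 0, "wz": 0, "jaw": 1}])

```text
clock: 1.53
tool_pos: [0.4403, -0.3695, 0.3536]
tcp_rot: [[0.109, 0.994, -0.001], [0.994, -0.109, 0.002], [0.002, -0.001, -1.0]]
wrist_force: [-0.8, 0.2, -0.4]
gripper_width: 0.0856
grasp_force: 0.0
```

```bash
python3 - <<'E'
from h import *
st();f=grab('wrist','wrist3')
E
```

```text
1.53 [ 0.4403 -0.3695  0.3536] yaw(y) -6.23 F [-0.8  0.2 -0.4] w 0.0856 g 0.0 q [-0.79  0.05  1.49  0.    1.61 -0.68]
```

View pics/wrist3.png

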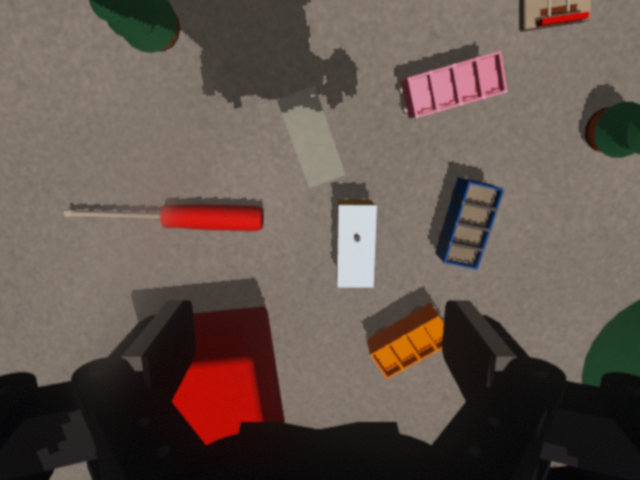

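```bash
python3 - <<'E'
from meas import *
f=last('wrist');h=cv2.cvtColor(cv2.GaussianBlur(f['image'],(3,3),0),cv2.COLOR_BGR2HSV);H,S,V=[h[...,i].astype(int) for i in range(3)]
b=(((H>95)&(H<130)&(S>110)&(V>45))*255).astype(np.uint8);b=cv2.morphologyEx(b,cv2.MORPH_CLOSE,np.ones((21,21)))
print('blue',rect(f,b,.046,(430,170,510,275)))
b=(((V>160)&(S<60))*255).astype(np.uint8)
print('white',rect(f,b,.046,(320,195,390,300)))
for p in [(320,150),(300,125),(300,100),(270,150),(360,150),(250,70)]: print(p,h[p[1],p[0]])
b=((H>=23)&(H<40)*1&(S>20)).astype(np.uint8)*255;b=cv2.morphologyEx(b,cv2.MORPH_OPEN,np.ones((5,5)))
print('brown',rect(f,b,.046,(265,80,355,200),200))
for q in [(279,100),(309,92),(344,177),(310,186)]: print(onz(f,*q,.046))
cv2.imwrite('pics/bm.png',b[60:220,230:390])
s=last('scene')
E
```

```text
blue [(578.8, -413.9, 80.5, 35.4, 71.7, (np.int64(473), np.int64(224)))]
white [(469.6, -423.9, 80.5, 35.6, 83.6, (np.int64(356), np.int64(246)))]
(320, 150) [ 21  35 152]
(300, 125) [ 23  36 147]
(300, 100) [20 30 76]
(270, 150) [ 14  41 131]
(360, 150) [ 14  43 131]
(250, 70) [12 39 65]
brown []
[ 0.41466466 -0.28367887]
[ 0.4411662  -0.28000807]
[ 0.46427643 -0.3559484 ]
[ 0.43272649 -0.3607318 ]
```

```bash
python3 - <<'E'
from meas import *
f=last('wrist');im=cv2.bilateralFilter(f['image'],9,30,5);h=cv2.cvtColor(im,cv2.COLOR_BGR2HSV);H,S,V=[h[...,i].astype(int) for i in range(3)]
for t in (17,18):
    b=((H>=t)&(H<40)).astype(np.uint8)*255;b=cv2.morphologyEx(b,cv2.MORPH_OPEN,np.ones((5,5)))
    print(t,rect(f,b,.046,(265,80,355,200),200))
E
```

```text
17 [(439.0, -318.8, 82.8, 36.4, 103.4, (np.int64(311), np.int64(137)))]
18 [(438.8, -318.6, 82.2, 35.7, 104.0, (np.int64(311), np.int64(137)))]
```

Request:
send_rows(targets=[{"dx": 0, "dy": 0.5, "dz": 0, "wx": 0, "wy": 0, "wz": 0.058, "jaw": 1}, {"dx": 0, "dy": 0.5, "dz": 0, "wx": 0, "wy": 0, "wz": 0.058, "jaw": 1}, {"dx": 0, "dy": 0.5, "dz": -0.5, "wx": 0, "wy": 0, "wz": 0.058, "jaw": 1}, {"dx": 0, "dy": 0.5, "dz": -0.9, "wx": 0, "wy": 0, "wz": 0.058, "jaw": 1}, {"dx": 0, "dy": 0, "dz": -1, "wx": 0, "wy": 0, "wz": 0, "jaw": 1}, {"dx": 0, "dy": 0, "dz": -1, "wx": 0, "wy": 0, "wz": 0, "jaw": 1}, {"dx": 0, "dy": 0, "dz": -1, "wx": 0, "wy": 0, "wz": 0, "jaw": 1}, {"dx": 0, "dy": 0, "dz": -1, "wx": 0, "wy": 0, "wz": 0, "jaw": 1}, {"dx": 0, "dy": 0, "dz": -1, "wx": 0, "wy": 0, "wz": 0, "jaw": 1}, {"dx": 0, "dy": 0, "dz": 0, "wx": 0, "wy": 0, "wz": 0, "jaw": 1}])

```text
clock: 2.42
tool_pos: [0.4376, -0.321, 0.1876]
tcp_rot: [[-0.235, 0.972, -0.007], [0.972, 0.236, 0.006], [0.007, -0.006, -1.0]]
wrist_force: [-0.3, 0.5, -2.4]
gripper_width: 0.0853
grasp_force: 0.0
```

```bash
python3 - <<'E'
from h import *
st()
E
```

```text
2.42 [ 0.4376 -0.321   0.1876] yaw(y) 13.62 F [-0.3  0.5 -2.4] w 0.0853 g 0.0 q [-0.73  0.07  1.77 -0.    1.31 -0.96]
```

Request:
send_rows(targets=[{"dx": 0.05, "dy": 0.09, "dz": -0.8, "wx": 0, "wy": 0, "wz": 0, "jaw": 1}, {"dx": 0, "dy": 0, "dz": -0.8, "wx": 0, "wy": 0, "wz": 0, "jaw": 1}, {"dx": 0, "dy": 0, "dz": -0.8, "wx": 0, "wy": 0, "wz": 0, "jaw": 1}, {"dx": 0, "dy": 0, "dz": -0.8, "wx": 0, "wy": 0, "wz": 0, "jaw": 1}, {"dx": 0, "dy": 0, "dz": -0.66, "wx": 0, "wy": 0, "wz": 0, "jaw": 1}, {"dx": 0, "dy": 0, "dz": 0, "wx": 0, "wy": 0, "wz": 0, "jaw": 1}, {"dx": 0, "dy": 0, "dz": 0, "wx": 0, "wy": 0, "wz": 0, "jaw": 0}, {"dx": 0, "dy": 0, "dz": 0, "wx": 0, "wy": 0, "wz": 0, "jaw": 0}, {"dx": 0, "dy": 0, "dz": 0, "wx": 0, "wy": 0, "wz": 0, "jaw": 0}, {"dx": 0, "dy": 0, "dz": 0, "wx": 0, "wy": 0, "wz": 0, "jaw": 0}, {"dx": 0, "dy": 0, "dz": 0, "wx": 0, "wy": 0, "wz": 0, "jaw": 0}, {"dx": 0, "dy": 0, "dz": 0, "wx": 0, "wy": 0, "wz": 0, "jaw": 0}, {"dx": 0, "dy": 0, "dz": 0, "wx": 0, "wy": 0, "wz": 0, "jaw": 0}, {"dx": 0, "dy": 0, "dz": 0, "wx": 0, "wy": 0, "wz": 0, "jaw": 0}], squeeze=40)

```text
clock: 3.58
tool_pos: [0.4428, -0.3207, 0.0991]
tcp_rot: [[-0.238, 0.971, 0.002], [0.971, 0.238, -0.002], [-0.002, 0.001, -1.0]]
wrist_force: [-1.3, -0.5, 7.3]
gripper_width: 0.0331
grasp_force: 41.7
```

Request:
send_rows(targets=[{"dx": 0, "dy": 0, "dz": 0.6, "wx": 0, "wy": 0, "wz": 0, "jaw": 0}, {"dx": 0, "dy": 0, "dz": 0.9, "wx": 0, "wy": 0, "wz": 0, "jaw": 0}, {"dx": 0, "dy": 0, "dz": 1, "wx": 0, "wy": 0, "wz": 0, "jaw": 0}, {"dx": 0, "dy": 0, "dz": 1, "wx": 0, "wy": 0, "wz": 0, "jaw": 0}, {"dx": -0.03, "dy": 0.95, "dz": 1, "wx": 0, "wy": 0, "wz": -0.011, "jaw": 0}, {"dx": -0.03, "dy": 0.95, "dz": 1, "wx": 0, "wy": 0, "wz": -0.011, "jaw": 0}, {"dx": -0.03, "dy": 0.95, "dz": 0, "wx": 0, "wy": 0, "wz": -0.011, "jaw": 0}, {"dx": -0.03, "dy": 0.95, "dz": 0, "wx": 0, "wy": 0, "wz": -0.011, "jaw": 0}, {"dx": -0.03, "dy": 0.95, "dz": 0, "wx": 0, "wy": 0, "wz": -0.011, "jaw": 0}, {"dx": -0.03, "dy": 0.95, "dz": 0, "wx": 0, "wy": 0, "wz": -0.011, "jaw": 0}, {"dx": -0.03, "dy": 0.95, "dz": 0, "wx": 0, "wy": 0, "wz": -0.011, "jaw": 0}, {"dx": -0.03, "dy": 0.95, "dz": 0, "wx": 0, "wy": 0, "wz": -0.011, "jaw": 0}, {"dx": -0.03, "dy": 0.95, "dz": 0, "wx": 0, "wy": 0, "wz": -0.011, "jaw": 0}, {"dx": -0.03, "dy": 0.95, "dz": 0, "wx": 0, "wy": 0, "wz": -0.011, "jaw": 0}, {"dx": -0.03, "dy": 0.95, "dz": 0, "wx": 0, "wy": 0, "wz": -0.011, "jaw": 0}, {"dx": -0.03, "dy": 0.95, "dz": 0, "wx": 0, "wy": 0, "wz": -0.011, "jaw": 0}, {"dx": -0.03, "dy": 0.95, "dz": 0, "wx": 0, "wy": 0, "wz": -0.011, "jaw": 0}, {"dx": -0.03, "dy": 0.9, "dz": 0, "wx": 0, "wy": 0, "wz": -0.011, "jaw": 0}, {"dx": 0, "dy": 0, "dz": -1, "wx": 0, "wy": 0, "wz": 0, "jaw": 0}, {"dx": 0, "dy": 0, "dz": 0, "wx": 0, "wy": 0, "wz": 0, "jaw": 0}])

```text
clock: 5.25
tool_pos: [0.4296, 0.0127, 0.2068]
tcp_rot: [[-0.012, 1.0, -0.004], [1.0, 0.012, 0.0], [0.0, -0.004, -1.0]]
wrist_force: [-1.0, -1.1, -3.3]
gripper_width: 0.0333
grasp_force: 40.5
```

```bash
python3 - <<'E'
from h import *
st();f=grab('top')
E
```

```text
5.25 [0.4296 0.0127 0.2068] yaw(y) 0.66 F [-1.  -1.1 -3.3] w 0.0333 g 40.5 q [-0.09 -0.28  2.05  0.    1.37 -0.1 ]
```

Request:
send_rows(targets=[{"dx": 0.1, "dy": -0.05, "dz": -0.8, "wx": 0, "wy": 0, "wz": 0, "jaw": 0}, {"dx": 0, "dy": 0, "dz": -0.9, "wx": 0, "wy": 0, "wz": 0, "jaw": 0}, {"dx": 0, "dy": 0, "dz": -0.9, "wx": 0, "wy": 0, "wz": 0, "jaw": 0}, {"dx": 0, "dy": 0, "dz": -0.6, "wx": 0, "wy": 0, "wz": 0, "jaw": 0}, {"dx": 0, "dy": 0, "dz": 0, "wx": 0, "wy": 0, "wz": 0, "jaw": 0}, {"dx": 0, "dy": 0, "dz": 0, "wx": 0, "wy": 0, "wz": 0, "jaw": 0}])

```text
clock: 5.8
tool_pos: [0.4336, 0.0096, 0.1301]
tcp_rot: [[-0.008, 1.0, -0.002], [1.0, 0.008, 0.0], [0.0, -0.002, -1.0]]
wrist_force: [0.6, 0.2, -0.3]
gripper_width: 0.0334
grasp_force: 40.6
```

```bash
python3 - <<'E'
from h import *
st();f=grab('wrist','wrist4')
E
```

```text
5.8 [0.4336 0.0096 0.1301] yaw(y) 0.47 F [ 0.6  0.2 -0.3] w 0.0334 g 40.6 q [-0.1  -0.17  2.11 -0.    1.2  -0.1 ]
```

View pics/wrist4.png

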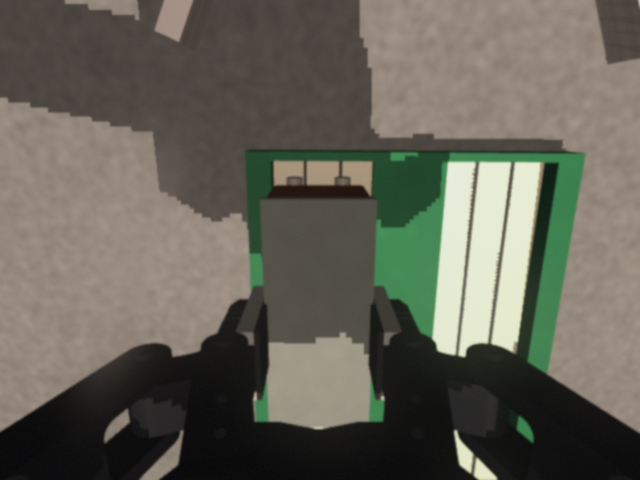

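The wagon hangs over the left lane, whose far end runs from (272,162) to (373,162), with the tray's far corners at (248,152) and (583,153). I'll check the tray position from those corners.

```bash
python3 - <<'E'
from meas import *
f=last('wrist')
for q,z in [((248,152),.016),((583,153),.016),((583,153),.016),((272,162),.016),((262,200),.0772),((377,198),.0772)]: print(q,onz(f,*q,z).round(4))
f=last('top');m,h=masks(f)
for p in [(0.4725,-.032,0.016)]: print(proj(f,p))
E
```

```text
(248, 152) [0.4018 0.0619]
(583, 153) [0.5474 0.0626]
(583, 153) [0.5474 0.0626]
(272, 162) [0.4121 0.0577]
(262, 200) [0.4157 0.0525]
(377, 198) [0.4502 0.0534]
[301.81056512 257.31259651]
```

Request:
send_rows(targets=[{"dx": 0.06, "dy": -0.1, "dz": -0.35, "wx": 0, "wy": 0, "wz": 0, "jaw": 0}, {"dx": 0, "dy": 0, "dz": -0.35, "wx": 0, "wy": 0, "wz": 0, "jaw": 0}, {"dx": 0, "dy": 0, "dz": -0.3, "wx": 0, "wy": 0, "wz": 0, "jaw": 0}, {"dx": 0, "dy": 0, "dz": 0, "wx": 0, "wy": 0, "wz": 0, "jaw": 0}, {"dx": 0, "dy": 0, "dz": 0, "wx": 0, "wy": 0, "wz": 0, "jaw": 0}])

```text
clock: 6.27
tool_pos: [0.435, 0.0077, 0.1043]
tcp_rot: [[-0.009, 1.0, -0.001], [1.0, 0.009, 0.0], [0.0, -0.001, -1.0]]
wrist_force: [0.3, -0.1, -0.3]
gripper_width: 0.0328
grasp_force: 40.6
```

Request:
send_rows(targets=[{"dx": 0, "dy": 0, "dz": -0.04, "wx": 0, "wy": 0, "wz": 0, "jaw": 0.6}, {"dx": 0, "dy": 0, "dz": 0, "wx": 0, "wy": 0, "wz": 0, "jaw": 0.6}, {"dx": 0, "dy": 0, "dz": 0, "wx": 0, "wy": 0, "wz": 0, "jaw": 0.6}, {"dx": 0, "dy": 0, "dz": 0.4, "wx": 0, "wy": 0, "wz": 0, "jaw": 0.6}, {"dx": 0, "dy": 0, "dz": 1, "wx": 0, "wy": 0, "wz": 0, "jaw": 0.6}, {"dx": 0, "dy": 0, "dz": 1, "wx": 0, "wy": 0, "wz": 0, "jaw": 0.6}, {"dx": 0, "dy": 0, "dz": 1, "wx": 0, "wy": 0, "wz": 0, "jaw": 1}, {"dx": 0, "dy": -0.8, "dz": 1, "wx": 0, "wy": 0, "wz": 0, "jaw": 1}, {"dx": 0.1, "dy": -1, "dz": 1, "wx": 0, "wy": 0, "wz": -0.01, "jaw": 1}, {"dx": 0.1, "dy": -1, "dz": 1, "wx": 0, "wy": 0, "wz": -0.01, "jaw": 1}, {"dx": 0.1, "dy": -1, "dz": 0, "wx": 0, "wy": 0, "wz": -0.01, "jaw": 1}, {"dx": 0.1, "dy": -1, "dz": 0, "wx": 0, "wy": 0, "wz": -0.01, "jaw": 1}, {"dx": 0.1, "dy": -1, "dz": 0, "wx": 0, "wy": 0, "wz": -0.01, "jaw": 1}, {"dx": 0.1, "dy": -1, "dz": 0, "wx": 0, "wy": 0, "wz": -0.01, "jaw": 1}, {"dx": 0.1, "dy": -1, "dz": 0, "wx": 0, "wy": 0, "wz": -0.01, "jaw": 1}, {"dx": 0.1, "dy": -1, "dz": 0, "wx": 0, "wy": 0, "wz": -0.01, "jaw": 1}, {"dx": 0.1, "dy": -1, "dz": 0, "wx": 0, "wy": 0, "wz": 0, "jaw": 1}, {"dx": 0.1, "dy": -1, "dz": 0, "wx": 0, "wy": 0, "wz": 0, "jaw": 1}, {"dx": 0.1, "dy": -1, "dz": 0, "wx": 0, "wy": 0, "wz": 0, "jaw": 1}, {"dx": 0, "dy": 0, "dz": 0, "wx": 0, "wy": 0, "wz": 0, "jaw": 1}])

```text
clock: 7.93
tool_pos: [0.4628, -0.2911, 0.265]
tcp_rot: [[0.113, 0.994, 0.001], [0.994, -0.113, -0.002], [-0.002, 0.001, -1.0]]
wrist_force: [0.7, 1.0, -0.8]
gripper_width: 0.0853
grasp_force: 0.0
```

```bash
cat > lk.py <<'E'
from meas import *
def hsv(f): 
    h=cv2.cvtColor(f['image'],cv2.COLOR_BGR2HSV);return [h[...,i].astype(int) for i in range(3)]
def white(f,box=None,z=.046):
    H,S,V=hsv(f);return rect(f,(((V>160)&(S<60))*255).astype(np.uint8),z,box,200)
def blue(f,box=None,z=.046):
    H,S,V=hsv(f);b=(((H>95)&(H<130)&(S>100)&(V>40))*255).astype(np.uint8);return rect(f,cv2.morphologyEx(b,cv2.MORPH_CLOSE,np.ones((21,21))),z,box,200)
E
python3 - <<'E'
from lk import *
st();f=grab('wrist');print(white(f));print(blue(f))
t=grab('top');print(white(t,(435,240,500,280)))
E
```

```text
7.93 [ 0.4628 -0.2911  0.265 ] yaw(y) -6.51 F [ 0.7  1.  -0.8] w 0.0853 g 0.0 q [-0.65  0.01  1.69 -0.    1.44 -0.54]
[(469.6, -423.6, 80.4, 35.3, 83.5, (np.int64(346), np.int64(374)))]
[(593.2, -382.8, 40.8, 20.7, 134.3, (np.int64(503), np.int64(312)))]
[]
```

Request:
send_rows(targets=[{"dx": 0.06, "dy": -0.9, "dz": 0, "wx": 0, "wy": 0, "wz": 0, "jaw": 1}, {"dx": 0.06, "dy": -0.9, "dz": 0, "wx": 0, "wy": 0, "wz": 0, "jaw": 1}, {"dx": 0.06, "dy": -0.9, "dz": 0, "wx": 0, "wy": 0, "wz": 0, "jaw": 1}, {"dx": 0.06, "dy": -0.9, "dz": 0, "wx": 0, "wy": 0, "wz": 0, "jaw": 1}, {"dx": 0, "dy": -0.9, "dz": -0.5, "wx": 0, "wy": 0, "wz": 0, "jaw": 1}, {"dx": 0, "dy": -0.8, "dz": -1, "wx": 0, "wy": 0, "wz": 0, "jaw": 1}, {"dx": 0, "dy": 0, "dz": -1, "wx": 0, "wy": 0, "wz": 0, "jaw": 1}, {"dx": 0, "dy": 0, "dz": -1, "wx": 0, "wy": 0, "wz": 0, "jaw": 1}, {"dx": 0, "dy": 0, "dz": 0, "wx": 0, "wy": 0, "wz": 0, "jaw": 1}])

```text
clock: 8.78
tool_pos: [0.4669, -0.4167, 0.1705]
tcp_rot: [[0.11, 0.994, -0.006], [0.994, -0.11, 0.007], [0.006, -0.007, -1.0]]
wrist_force: [-0.8, 1.2, -2.0]
gripper_width: 0.0857
grasp_force: 0.0
```

Request:
send_rows(targets=[{"dx": 0.1, "dy": -0.24, "dz": -0.7, "wx": 0, "wy": 0, "wz": 0, "jaw": 1}, {"dx": 0, "dy": 0, "dz": -0.8, "wx": 0, "wy": 0, "wz": 0, "jaw": 1}, {"dx": 0, "dy": 0, "dz": -0.8, "wx": 0, "wy": 0, "wz": 0, "jaw": 1}, {"dx": 0, "dy": 0, "dz": -0.7, "wx": 0, "wy": 0, "wz": 0, "jaw": 1}, {"dx": 0, "dy": 0, "dz": 0, "wx": 0, "wy": 0, "wz": 0, "jaw": 1}, {"dx": 0, "dy": 0, "dz": 0, "wx": 0, "wy": 0, "wz": 0, "jaw": 0}, {"dx": 0, "dy": 0, "dz": 0, "wx": 0, "wy": 0, "wz": 0, "jaw": 0}, {"dx": 0, "dy": 0, "dz": 0, "wx": 0, "wy": 0, "wz": 0, "jaw": 0}, {"dx": 0, "dy": 0, "dz": 0, "wx": 0, "wy": 0, "wz": 0, "jaw": 0}, {"dx": 0, "dy": 0, "dz": 0, "wx": 0, "wy": 0, "wz": 0, "jaw": 0}, {"dx": 0, "dy": 0, "dz": 0, "wx": 0, "wy": 0, "wz": 0, "jaw": 0}, {"dx": 0, "dy": 0, "dz": 0, "wx": 0, "wy": 0, "wz": 0, "jaw": 0}, {"dx": 0, "dy": 0, "dz": 0, "wx": 0, "wy": 0, "wz": 0, "jaw": 0}])

```text
clock: 9.87
tool_pos: [0.4722, -0.4266, 0.1034]
tcp_rot: [[0.111, 0.994, 0.002], [0.994, -0.111, -0.002], [-0.002, 0.002, -1.0]]
wrist_force: [-1.4, 1.5, 6.4]
gripper_width: 0.0333
grasp_force: 40.2
```

Request:
send_rows(targets=[{"dx": 0, "dy": 0, "dz": 0.6, "wx": 0, "wy": 0, "wz": 0, "jaw": 0}, {"dx": 0, "dy": 0, "dz": 0.9, "wx": 0, "wy": 0, "wz": 0, "jaw": 0}, {"dx": 0, "dy": 0, "dz": 1, "wx": 0, "wy": 0, "wz": 0, "jaw": 0}, {"dx": 0, "dy": 0.5, "dz": 1, "wx": 0, "wy": 0, "wz": 0, "jaw": 0}, {"dx": -0.11, "dy": 1, "dz": 0, "wx": 0, "wy": 0, "wz": 0.008, "jaw": 0}, {"dx": -0.11, "dy": 1, "dz": 0, "wx": 0, "wy": 0, "wz": 0.008, "jaw": 0}, {"dx": -0.11, "dy": 1, "dz": 0, "wx": 0, "wy": 0, "wz": 0.008, "jaw": 0}, {"dx": -0.11, "dy": 1, "dz": 0, "wx": 0, "wy": 0, "wz": 0.008, "jaw": 0}, {"dx": -0.11, "dy": 1, "dz": 0, "wx": 0, "wy": 0, "wz": 0.008, "jaw": 0}, {"dx": -0.11, "dy": 1, "dz": 0, "wx": 0, "wy": 0, "wz": 0.008, "jaw": 0}, {"dx": -0.11, "dy": 1, "dz": 0, "wx": 0, "wy": 0, "wz": 0.008, "jaw": 0}, {"dx": -0.11, "dy": 1, "dz": 0, "wx": 0, "wy": 0, "wz": 0.008, "jaw": 0}, {"dx": -0.11, "dy": 1, "dz": 0, "wx": 0, "wy": 0, "wz": 0.008, "jaw": 0}, {"dx": -0.11, "dy": 1, "dz": 0, "wx": 0, "wy": 0, "wz": 0.008, "jaw": 0}, {"dx": -0.11, "dy": 1, "dz": 0, "wx": 0, "wy": 0, "wz": 0, "jaw": 0}, {"dx": -0.11, "dy": 1, "dz": 0, "wx": 0, "wy": 0, "wz": 0, "jaw": 0}, {"dx": -0.11, "dy": 1, "dz": 0, "wx": 0, "wy": 0, "wz": 0, "jaw": 0}, {"dx": 0, "dy": 0.2, "dz": -0.5, "wx": 0, "wy": 0, "wz": 0, "jaw": 0}, {"dx": 0, "dy": 0, "dz": -0.7, "wx": 0, "wy": 0, "wz": 0, "jaw": 0}, {"dx": 0, "dy": 0, "dz": 0, "wx": 0, "wy": 0, "wz": 0, "jaw": 0}])

```text
clock: 11.53
tool_pos: [0.4341, -0.0822, 0.1565]
tcp_rot: [[-0.01, 1.0, -0.003], [1.0, 0.01, 0.001], [0.001, -0.003, -1.0]]
wrist_force: [-0.9, 0.4, -1.9]
gripper_width: 0.033
grasp_force: 40.4
```

```bash
python3 - <<'E'
from h import *
st();f=grab('wrist');cv2.imwrite('pics/wrist5.png',f['image'])
E
```

```text
11.53 [ 0.4341 -0.0822  0.1565] yaw(y) 0.59 F [-0.9  0.4 -1.9] w 0.033 g 40.4 q [-0.3  -0.18  2.07  0.    1.25 -0.31]
```

View pics/wrist5.png

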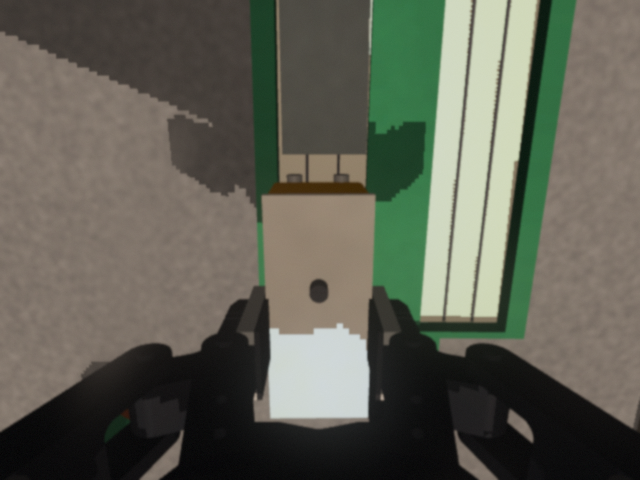

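Brown stands square in the lane, its near end at row 155. The held yellow wagon lines up behind it, front edge at row 193.

```bash
python3 - <<'E'
from h import *
f=last('wrist');print(onz(f,278,155,.05),onz(f,370,155,.05),onz(f,262,195,.0991),onz(f,376,195,.0991),onz(f,526,338,.016))
E
```

```text
[ 0.41571038 -0.03035281] [ 0.45414819 -0.02996903] [ 0.41541586 -0.03856765] [ 0.45071635 -0.03820026] [ 0.55018113 -0.13315589]
```

Request:
send_rows(targets=[{"dx": 0.05, "dy": -0.08, "dz": -0.7, "wx": 0, "wy": 0, "wz": 0, "jaw": 0}, {"dx": 0, "dy": 0, "dz": -0.7, "wx": 0, "wy": 0, "wz": 0, "jaw": 0}, {"dx": 0, "dy": 0, "dz": 0, "wx": 0, "wy": 0, "wz": 0, "jaw": 0}, {"dx": 0, "dy": 0, "dz": 0, "wx": 0, "wy": 0, "wz": 0, "jaw": 0}])

```text
clock: 11.92
tool_pos: [0.4365, -0.0855, 0.1241]
tcp_rot: [[-0.008, 1.0, -0.002], [1.0, 0.008, 0.001], [0.001, -0.002, -1.0]]
wrist_force: [0.3, -0.3, -0.4]
gripper_width: 0.0329
grasp_force: 40.4
```

Request:
send_rows(targets=[{"dx": 0, "dy": 0, "dz": -0.3, "wx": 0, "wy": 0, "wz": 0, "jaw": 0}, {"dx": 0, "dy": 0, "dz": -0.36, "wx": 0, "wy": 0, "wz": 0, "jaw": 0}, {"dx": 0, "dy": 0, "dz": 0, "wx": 0, "wy": 0, "wz": 0, "jaw": 0}, {"dx": 0, "dy": 0, "dz": 0, "wx": 0, "wy": 0, "wz": 0, "jaw": 0}, {"dx": 0, "dy": 0, "dz": 0, "wx": 0, "wy": 0, "wz": 0, "jaw": 0.6}, {"dx": 0, "dy": 0, "dz": 0, "wx": 0, "wy": 0, "wz": 0, "jaw": 0.6}, {"dx": 0, "dy": 0, "dz": 0, "wx": 0, "wy": 0, "wz": 0, "jaw": 0.6}, {"dx": 0, "dy": 0, "dz": 0.4, "wx": 0, "wy": 0, "wz": 0, "jaw": 0.6}, {"dx": 0, "dy": 0, "dz": 1, "wx": 0, "wy": 0, "wz": 0, "jaw": 0.6}, {"dx": 0, "dy": 0, "dz": 1, "wx": 0, "wy": 0, "wz": 0, "jaw": 0.6}, {"dx": 0, "dy": 0, "dz": 1, "wx": 0, "wy": 0, "wz": 0, "jaw": 1}, {"dx": 0.4, "dy": -0.9, "dz": 1, "wx": 0, "wy": 0, "wz": -0.02, "jaw": 1}, {"dx": 0.5, "dy": -1, "dz": 1, "wx": 0, "wy": 0, "wz": -0.02, "jaw": 1}, {"dx": 0.5, "dy": -1, "dz": 0, "wx": 0, "wy": 0, "wz": -0.02, "jaw": 1}, {"dx": 0.5, "dy": -1, "dz": 0, "wx": 0, "wy": 0, "wz": -0.02, "jaw": 1}, {"dx": 0.5, "dy": -1, "dz": 0, "wx": 0, "wy": 0, "wz": -0.02, "jaw": 1}, {"dx": 0.5, "dy": -1, "dz": 0, "wx": 0, "wy": 0, "wz": -0.02, "jaw": 1}, {"dx": 0.5, "dy": -1, "dz": 0, "wx": 0, "wy": 0, "wz": -0.02, "jaw": 1}, {"dx": 0.5, "dy": -1, "dz": 0, "wx": 0, "wy": 0, "wz": -0.02, "jaw": 1}, {"dx": 0, "dy": 0, "dz": 0, "wx": 0, "wy": 0, "wz": 0, "jaw": 1}])

```text
clock: 13.58
tool_pos: [0.5354, -0.2868, 0.2428]
tcp_rot: [[0.233, 0.972, 0.001], [0.972, -0.233, -0.002], [-0.002, 0.001, -1.0]]
wrist_force: [0.2, 0.1, 0.5]
gripper_width: 0.0854
grasp_force: 0.0
```

```bash
python3 - <<'E'
from lk import *
st();f=grab('wrist');print(blue(f,(200,0,640,350)))
t=grab('top','top2');print(white(t))
E
```

```text
13.58 [ 0.5354 -0.2868  0.2428] yaw(y) -13.48 F [0.2 0.1 0.5] w 0.0854 g 0.0 q [-0.58  0.18  1.54 -0.    1.41 -0.34]
[(587.6, -379.2, 32.0, 28.9, 172.8, (np.int64(415), np.int64(325)))]
[(510.5, 0.1, 114.6, 43.9, 90.6, (np.int64(287), np.int64(240))), (432.8, -70.8, 101.3, 45.7, 88.5, (np.int64(317), np.int64(274)))]
```

Request:
send_rows(targets=[{"dx": 0.3, "dy": -0.85, "dz": 0, "wx": 0, "wy": 0, "wz": -0.019, "jaw": 1}, {"dx": 0.3, "dy": -0.85, "dz": 0, "wx": 0, "wy": 0, "wz": -0.019, "jaw": 1}, {"dx": 0.3, "dy": -0.85, "dz": 0, "wx": 0, "wy": 0, "wz": -0.019, "jaw": 1}, {"dx": 0.3, "dy": -0.85, "dz": 0, "wx": 0, "wy": 0, "wz": 0, "jaw": 1}, {"dx": 0.3, "dy": -0.85, "dz": -0.4, "wx": 0, "wy": 0, "wz": 0, "jaw": 1}, {"dx": 0.3, "dy": -0.95, "dz": -0.9, "wx": 0, "wy": 0, "wz": 0, "jaw": 1}, {"dx": 0, "dy": 0, "dz": -1, "wx": 0, "wy": 0, "wz": 0, "jaw": 1}, {"dx": 0, "dy": 0, "dz": -0.8, "wx": 0, "wy": 0, "wz": 0, "jaw": 1}, {"dx": 0, "dy": 0, "dz": 0, "wx": 0, "wy": 0, "wz": 0, "jaw": 1}])

```text
clock: 14.43
tool_pos: [0.5772, -0.4102, 0.1592]
tcp_rot: [[0.311, 0.951, -0.007], [0.951, -0.311, 0.006], [0.004, -0.008, -1.0]]
wrist_force: [0.4, 0.4, -0.4]
gripper_width: 0.0854
grasp_force: 0.0
```

Request:
send_rows(targets=[{"dx": 0.03, "dy": -0.1, "dz": -0.7, "wx": 0, "wy": 0, "wz": 0, "jaw": 1}, {"dx": 0, "dy": 0, "dz": -0.8, "wx": 0, "wy": 0, "wz": 0, "jaw": 1}, {"dx": 0, "dy": 0, "dz": -0.8, "wx": 0, "wy": 0, "wz": 0, "jaw": 1}, {"dx": 0, "dy": 0, "dz": -0.4, "wx": 0, "wy": 0, "wz": 0, "jaw": 1}, {"dx": 0, "dy": 0, "dz": 0, "wx": 0, "wy": 0, "wz": 0, "jaw": 1}, {"dx": 0, "dy": 0, "dz": 0, "wx": 0, "wy": 0, "wz": 0, "jaw": 0}, {"dx": 0, "dy": 0, "dz": 0, "wx": 0, "wy": 0, "wz": 0, "jaw": 0}, {"dx": 0, "dy": 0, "dz": 0, "wx": 0, "wy": 0, "wz": 0, "jaw": 0}, {"dx": 0, "dy": 0, "dz": 0, "wx": 0, "wy": 0, "wz": 0, "jaw": 0}, {"dx": 0, "dy": 0, "dz": 0, "wx": 0, "wy": 0, "wz": 0, "jaw": 0}, {"dx": 0, "dy": 0, "dz": 0, "wx": 0, "wy": 0, "wz": 0, "jaw": 0}, {"dx": 0, "dy": 0, "dz": 0, "wx": 0, "wy": 0, "wz": 0, "jaw": 0}, {"dx": 0, "dy": 0, "dz": 0, "wx": 0, "wy": 0, "wz": 0, "jaw": 0}])

```text
clock: 15.52
tool_pos: [0.581, -0.416, 0.0993]
tcp_rot: [[0.311, 0.95, 0.002], [0.95, -0.311, -0.002], [-0.001, 0.002, -1.0]]
wrist_force: [-1.4, 0.8, 6.7]
gripper_width: 0.0329
grasp_force: 41.8
```

Request:
send_rows(targets=[{"dx": 0, "dy": 0, "dz": 0.6, "wx": 0, "wy": 0, "wz": 0, "jaw": 0}, {"dx": 0, "dy": 0, "dz": 0.9, "wx": 0, "wy": 0, "wz": 0, "jaw": 0}, {"dx": 0, "dy": 0, "dz": 1, "wx": 0, "wy": 0, "wz": 0, "jaw": 0}, {"dx": -0.17, "dy": 0.95, "dz": 1, "wx": 0, "wy": 0, "wz": 0, "jaw": 0}, {"dx": -0.17, "dy": 1, "dz": 0, "wx": 0, "wy": 0, "wz": 0.018, "jaw": 0}, {"dx": -0.17, "dy": 1, "dz": 0, "wx": 0, "wy": 0, "wz": 0.018, "jaw": 0}, {"dx": -0.17, "dy": 1, "dz": 0, "wx": 0, "wy": 0, "wz": 0.018, "jaw": 0}, {"dx": -0.17, "dy": 1, "dz": 0, "wx": 0, "wy": 0, "wz": 0.018, "jaw": 0}, {"dx": -0.17, "dy": 1, "dz": 0, "wx": 0, "wy": 0, "wz": 0.018, "jaw": 0}, {"dx": -0.17, "dy": 1, "dz": 0, "wx": 0, "wy": 0, "wz": 0.018, "jaw": 0}, {"dx": -0.17, "dy": 1, "dz": 0, "wx": 0, "wy": 0, "wz": 0.018, "jaw": 0}, {"dx": -0.17, "dy": 1, "dz": 0, "wx": 0, "wy": 0, "wz": 0.018, "jaw": 0}, {"dx": -0.17, "dy": 1, "dz": 0, "wx": 0, "wy": 0, "wz": 0.018, "jaw": 0}, {"dx": -0.17, "dy": 1, "dz": 0, "wx": 0, "wy": 0, "wz": 0.018, "jaw": 0}, {"dx": -0.17, "dy": 1, "dz": 0, "wx": 0, "wy": 0, "wz": 0.018, "jaw": 0}, {"dx": -0.17, "dy": 1, "dz": 0, "wx": 0, "wy": 0, "wz": 0.02, "jaw": 0}, {"dx": -0.17, "dy": 1, "dz": 0, "wx": 0, "wy": 0, "wz": 0, "jaw": 0}, {"dx": -0.17, "dy": 1, "dz": 0, "wx": 0, "wy": 0, "wz": 0, "jaw": 0}, {"dx": -0.17, "dy": 0.25, "dz": -0.6, "wx": 0, "wy": 0, "wz": 0, "jaw": 0}, {"dx": 0, "dy": 0, "dz": -0.7, "wx": 0, "wy": 0, "wz": 0, "jaw": 0}])

```text
clock: 17.18
tool_pos: [0.5129, -0.0335, 0.1546]
tcp_rot: [[-0.013, 1.0, 0.004], [1.0, 0.013, -0.0], [-0.0, 0.004, -1.0]]
wrist_force: [0.2, -0.4, -1.4]
gripper_width: 0.033
grasp_force: 40.8
```

Request:
send_rows(targets=[{"dx": 0, "dy": 0, "dz": -0.4, "wx": 0, "wy": 0, "wz": 0, "jaw": 0}, {"dx": 0, "dy": 0, "dz": 0, "wx": 0, "wy": 0, "wz": 0, "jaw": 0}])

```text
clock: 17.35
tool_pos: [0.5107, -0.0351, 0.1404]
tcp_rot: [[-0.011, 1.0, -0.004], [1.0, 0.011, 0.001], [0.001, -0.004, -1.0]]
wrist_force: [-1.2, 0.9, -1.0]
gripper_width: 0.0335
grasp_force: 40.8
```

```bash
python3 - <<'E'
from h import *
st();f=grab('wrist');cv2.imwrite('pics/wrist6.png',f['image'])
E
```

```text
17.35 [ 0.5107 -0.0351  0.1404] yaw(y) 0.62 F [-1.2  0.9 -1. ] w 0.0335 g 40.8 q [-0.17  0.04  1.89 -0.    1.21 -0.18]
```

View pics/wrist6.png

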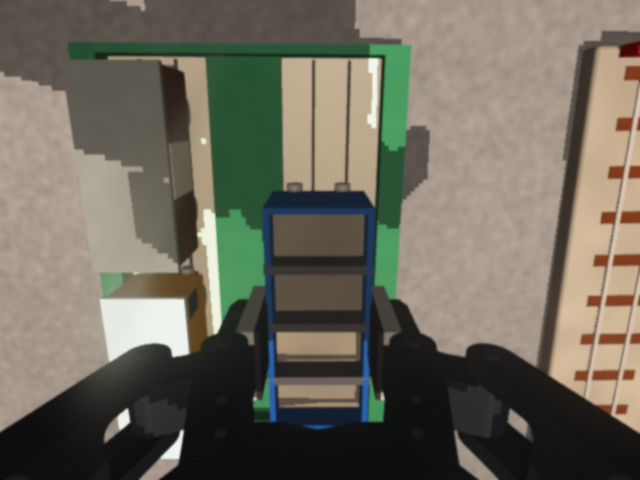

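Brown and yellow stand upright in the left lane. The blue wagon (px 265–375) hangs slightly left of the right lane (282–380 at row 57), so I'll shift +4.5 mm in x.

Request:
send_rows(targets=[{"dx": 0.18, "dy": 0, "dz": -0.3, "wx": 0, "wy": 0, "wz": 0, "jaw": 0}, {"dx": 0, "dy": 0, "dz": -0.4, "wx": 0, "wy": 0, "wz": 0, "jaw": 0}, {"dx": 0, "dy": 0, "dz": 0, "wx": 0, "wy": 0, "wz": 0, "jaw": 0}, {"dx": 0, "dy": 0, "dz": 0, "wx": 0, "wy": 0, "wz": 0, "jaw": 0}])

```text
clock: 17.73
tool_pos: [0.5163, -0.0355, 0.1242]
tcp_rot: [[-0.01, 1.0, -0.002], [1.0, 0.01, 0.0], [0.0, -0.002, -1.0]]
wrist_force: [0.8, -0.9, -0.6]
gripper_width: 0.0333
grasp_force: 40.8
```

Request:
send_rows(targets=[{"dx": 0, "dy": 0, "dz": -0.4, "wx": 0, "wy": 0, "wz": 0, "jaw": 0}, {"dx": 0, "dy": 0, "dz": -0.4, "wx": 0, "wy": 0, "wz": 0, "jaw": 0}, {"dx": 0, "dy": 0, "dz": 0, "wx": 0, "wy": 0, "wz": 0, "jaw": 0}, {"dx": 0, "dy": 0, "dz": 0, "wx": 0, "wy": 0, "wz": 0, "jaw": 0}, {"dx": 0, "dy": 0, "dz": 0, "wx": 0, "wy": 0, "wz": 0, "jaw": 0.6}, {"dx": 0, "dy": 0, "dz": 0, "wx": 0, "wy": 0, "wz": 0, "jaw": 0.6}, {"dx": 0, "dy": 0, "dz": 0, "wx": 0, "wy": 0, "wz": 0, "jaw": 0.6}, {"dx": 0, "dy": 0, "dz": 0.4, "wx": 0, "wy": 0, "wz": 0, "jaw": 0.6}, {"dx": 0, "dy": 0, "dz": 1, "wx": 0, "wy": 0, "wz": 0, "jaw": 0.6}, {"dx": 0, "dy": 0, "dz": 1, "wx": 0, "wy": 0, "wz": 0, "jaw": 0.6}, {"dx": 0, "dy": 0, "dz": 1, "wx": 0, "wy": 0, "wz": 0, "jaw": 1}, {"dx": 0, "dy": 0, "dz": 1, "wx": 0, "wy": 0, "wz": 0.08, "jaw": 1}, {"dx": -0.23, "dy": -0.8, "dz": 0, "wx": 0, "wy": 0, "wz": 0.08, "jaw": 1}, {"dx": -0.23, "dy": -0.8, "dz": 0, "wx": 0, "wy": 0, "wz": 0.08, "jaw": 1}, {"dx": -0.23, "dy": -0.8, "dz": 0, "wx": 0, "wy": 0, "wz": 0.08, "jaw": 1}, {"dx": -0.23, "dy": -0.8, "dz": 0, "wx": 0, "wy": 0, "wz": 0.08, "jaw": 1}, {"dx": -0.23, "dy": -0.8, "dz": 0, "wx": 0, "wy": 0, "wz": 0.08, "jaw": 1}, {"dx": -0.23, "dy": -0.8, "dz": 0, "wx": 0, "wy": 0, "wz": 0.08, "jaw": 1}, {"dx": -0.23, "dy": -0.5, "dz": 0, "wx": 0, "wy": 0, "wz": 0.08, "jaw": 1}, {"dx": 0, "dy": 0, "dz": 0, "wx": 0, "wy": 0, "wz": 0.08, "jaw": 1}])

```text
clock: 19.4
tool_pos: [0.4758, -0.1702, 0.216]
tcp_rot: [[-0.889, 0.459, 0.001], [0.459, 0.889, -0.001], [-0.001, -0.001, -1.0]]
wrist_force: [0.1, 0.1, -0.4]
gripper_width: 0.0854
grasp_force: 0.0
```

Request:
send_rows(targets=[{"dx": 0, "dy": 0, "dz": 0, "wx": 0, "wy": 0, "wz": 0.08, "jaw": 1}, {"dx": 0, "dy": 0, "dz": 0, "wx": 0, "wy": 0, "wz": 0.08, "jaw": 1}, {"dx": 0, "dy": 0, "dz": 0, "wx": 0, "wy": 0, "wz": 0.08, "jaw": 1}, {"dx": 0, "dy": 0, "dz": 0, "wx": 0, "wy": 0, "wz": 0.08, "jaw": 1}, {"dx": 0, "dy": 0, "dz": 0, "wx": 0, "wy": 0, "wz": 0, "jaw": 1}, {"dx": 0, "dy": 0, "dz": 0, "wx": 0, "wy": 0, "wz": 0, "jaw": 1}])

```text
clock: 19.9
tool_pos: [0.4766, -0.1679, 0.2157]
tcp_rot: [[-1.0, 0.004, 0.001], [0.004, 1.0, -0.0], [-0.001, -0.0, -1.0]]
wrist_force: [0.1, -0.8, 0.7]
gripper_width: 0.0851
grasp_force: 0.0
```

```bash
python3 - <<'E'
from lk import *
st();f=grab('wrist');cv2.imwrite('pics/wrist7.png',f['image'])
t=grab('top');H,S,V=hsv(t)
b=((V<60)*255).astype(np.uint8)
g=(((H>60)&(H<90)&(S>80))*255).astype(np.uint8);print(rect(t,g,.016,(255,220,345,295)))
E
```

```text
19.9 [ 0.4766 -0.1679  0.2157] yaw(y) 89.76 F [ 0.1 -0.8  0.7] w 0.0851 g 0.0 q [-0.44 -0.07  1.85  0.    1.35 -2.01]
[(500.7, -27.1, 184.5, 89.8, 90.6, (np.int64(294), np.int64(243))), (404.8, 2.6, 121.3, 7.4, 90.6, (np.int64(288), np.int64(285)))]
```

View pics/wrist7.png

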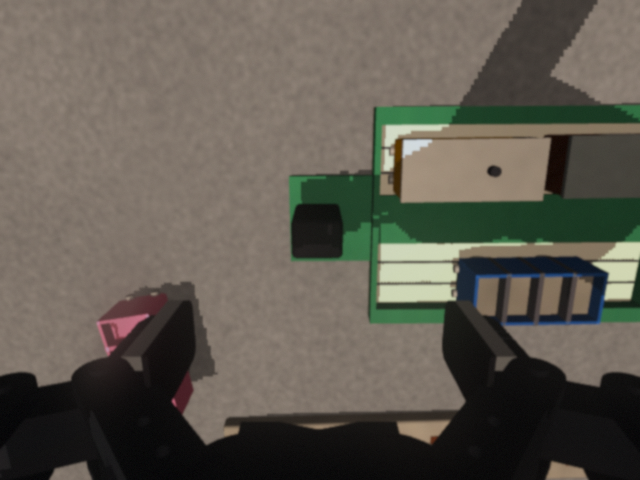

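All three wagons stand in the tray: yellow at (475,170), brown at (600,165) and blue at (540,290). The post is at (318,228), and the tray's near corners are (375,108) and (370,322).

```bash
python3 - <<'E'
from lk import *
f=last('wrist')
for q in[(375,108),(370,322)]: print(onz(f,*q,.016))
H,S,V=hsv(f);b=((V<50)*255).astype(np.uint8);print(rect(f,b,.056,(280,190,355,270)))
for q in [(290,175),(289,260)]: print(onz(f,*q,.006))
E
```

```text
[ 0.4017465  -0.13415396]
[ 0.54780358 -0.13310013]
[(469.4, -170.4, 31.9, 28.8, 179.7, (np.int64(317), np.int64(231)))]
[ 0.44420145 -0.18845008]
[ 0.50430599 -0.19054144]
```

Request:
send_rows(targets=[{"dx": -0.07, "dy": -0.1, "dz": -0.5, "wx": 0, "wy": 0, "wz": 0, "jaw": 0.65}, {"dx": 0, "dy": 0, "dz": -0.8, "wx": 0, "wy": 0, "wz": 0, "jaw": 0.65}, {"dx": 0, "dy": 0, "dz": -0.8, "wx": 0, "wy": 0, "wz": 0, "jaw": 0.65}, {"dx": 0, "dy": 0, "dz": -0.8, "wx": 0, "wy": 0, "wz": 0, "jaw": 0.65}, {"dx": 0, "dy": 0, "dz": -0.8, "wx": 0, "wy": 0, "wz": 0, "jaw": 0.65}, {"dx": 0, "dy": 0, "dz": -0.6, "wx": 0, "wy": 0, "wz": 0, "jaw": 0.65}, {"dx": 0, "dy": 0, "dz": -0.5, "wx": 0, "wy": 0, "wz": 0, "jaw": 0.65}, {"dx": 0, "dy": 0, "dz": 0, "wx": 0, "wy": 0, "wz": 0, "jaw": 0.65}, {"dx": 0, "dy": 0, "dz": 0, "wx": 0, "wy": 0, "wz": 0, "jaw": 0}, {"dx": 0, "dy": 0, "dz": 0, "wx": 0, "wy": 0, "wz": 0, "jaw": 0}, {"dx": 0, "dy": 0, "dz": 0, "wx": 0, "wy": 0, "wz": 0, "jaw": 0}, {"dx": 0, "dy": 0, "dz": 0, "wx": 0, "wy": 0, "wz": 0, "jaw": 0}, {"dx": 0, "dy": 0, "dz": 0, "wx": 0, "wy": 0, "wz": 0, "jaw": 0}, {"dx": 0, "dy": 0, "dz": 0, "wx": 0, "wy": 0, "wz": 0, "jaw": 0}], squeeze=60)

```text
clock: 21.17
tool_pos: [0.4751, -0.1704, 0.0956]
tcp_rot: [[-1.0, 0.0, 0.001], [0.0, 1.0, -0.0], [-0.001, -0.0, -1.0]]
wrist_force: [-2.2, 3.5, 4.5]
gripper_width: 0.0293
grasp_force: 60.5
```

```bash
python3 - <<'E'
from lk import *
st();f=last('top')
# station refinement from first-look top & scene
for n in('top','scene'):
    g=last(n) 
    m,h=masks(g)
    box=(150,205,250,300) if n=='top' else (400,195,505,270)
    r=rect(g,m['yellow'],.025,box);print(n,r)
E
```

```text
21.17 [ 0.4751 -0.1704  0.0956] yaw(y) 89.98 F [-2.2  3.5  4.5] w 0.0293 g 60.5 q [-0.45  0.09  1.94  0.    1.12 -2.02]
top [(391.3, 222.3, 162.5, 23.6, 88.7, (np.int64(198), np.int64(289))), (549.3, 220.2, 162.3, 23.6, 88.8, (np.int64(201), np.int64(225)))]
scene [(554.6, 218.4, 163.1, 22.9, 88.5, (np.int64(458), np.int64(258))), (398.1, 220.6, 164.8, 24.8, 89.0, (np.int64(450), np.int64(209)))]
```

Request:
send_rows(targets=[{"dx": -0.14, "dy": 0.1, "dz": 0, "wx": 0, "wy": 0, "wz": -0.005, "jaw": 0}, {"dx": -0.14, "dy": 0.3, "dz": 0, "wx": 0, "wy": 0, "wz": -0.005, "jaw": 0}, {"dx": -0.14, "dy": 0.3, "dz": 0, "wx": 0, "wy": 0, "wz": -0.004, "jaw": 0}, {"dx": 0, "dy": 0.3, "dz": 0, "wx": 0, "wy": 0, "wz": 0, "jaw": 0}, {"dx": 0, "dy": 0, "dz": 0, "wx": 0, "wy": 0, "wz": 0, "jaw": 0}, {"dx": 0, "dy": 0, "dz": 0, "wx": 0, "wy": 0, "wz": 0, "jaw": 0}])

```text
clock: 21.67
tool_pos: [0.4645, -0.1452, 0.0956]
tcp_rot: [[-1.0, 0.021, 0.001], [0.021, 1.0, -0.0], [-0.001, 0.0, -1.0]]
wrist_force: [-2.1, 2.9, 6.7]
gripper_width: 0.0291
grasp_force: 61.2
```

```bash
python3 - <<'E'
from lk import *
st();f=grab('wrist');t=grab('top');s=grab('scene')
a=cv2.resize(t['image'][200:310,150:400],(800,352),interpolation=cv2.INTER_CUBIC)
b=cv2.resize(s['image'][190:280,280:510],(635,248),interpolation=cv2.INTER_CUBIC)
im=np.zeros((600,800,3),np.uint8);im[:352]=a;im[352:,:635]=b;cv2.imwrite('pics/c8.png',im)
E
```

```text
21.67 [ 0.4645 -0.1452  0.0956] yaw(y) 88.78 F [-2.1  2.9  6.7] w 0.0291 g 61.2 q [-0.41  0.04  1.99  0.    1.11 -1.96]
```

View pics/c8.png

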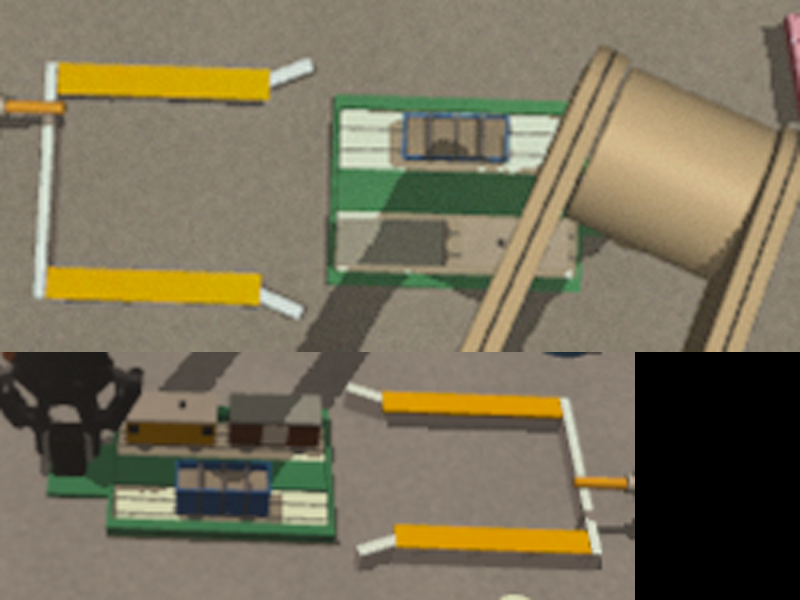

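Tray and frame are well lined up: the tray's front edge runs (333,97)–(328,285) in the crop, between lips ending at (270,100) and (262,275). I'll compare the two within the same camera.

```bash
python3 - <<'E'
from lk import *
t=last('top');s=last('scene')
c=lambda x,y:(150+x*.3125,200+y*.3125)
m,h=masks(t);g=m['green'].copy();g[:,:250]=0;g[:, 300:]=0;g[:220]=0;g[295:]=0
for name,q,z in[('tl',c(333,97),.016),('bl',c(328,285),.016),('lipU in mouth',c(270,100),.025),('lipL in mouth',c(262,275),.025),('lipU in back',c(58,95),.025),('lipL in back',c(47,268),.025)]: print(name,onz(t,*q,z).round(4))
d=lambda x,y:(280+x*.362,190+(y-352)*.363)
for name,q,z in[('tray near',d(335,540),.0),('near top',d(334,530),.016),('far',d(327,405),.016),('lip far in mouth',d(383,412),.025),('lip near in mouth',d(396,525),.025)]: print(name,onz(s,*q,z).round(4))
E
```

```text
tl [0.5387 0.0881]
bl [0.3927 0.0889]
lipU in mouth [0.5349 0.1358]
lipL in mouth [0.3999 0.1387]
lipU in back [0.5371 0.3002]
lipL in back [0.4035 0.3041]
tray near [0.5407 0.0895]
near top [0.5423 0.0868]
far [0.3949 0.0897]
lip far in mouth [0.411  0.1389]
lip near in mouth [0.5427 0.1384]
```

Request:
send_rows(targets=[{"dx": 0.1, "dy": 0.3, "dz": 0, "wx": 0, "wy": 0, "wz": 0, "jaw": 0}, {"dx": 0.006, "dy": 0.4, "dz": 0, "wx": 0, "wy": 0, "wz": 0, "jaw": 0}, {"dx": 0.006, "dy": 0.4, "dz": 0, "wx": 0, "wy": 0, "wz": 0, "jaw": 0}, {"dx": 0.006, "dy": 0.4, "dz": 0, "wx": 0, "wy": 0, "wz": 0, "jaw": 0}, {"dx": 0.006, "dy": 0.4, "dz": 0, "wx": 0, "wy": 0, "wz": 0, "jaw": 0}, {"dx": 0.006, "dy": 0.4, "dz": 0, "wx": 0, "wy": 0, "wz": 0, "jaw": 0}, {"dx": 0.006, "dy": 0.3, "dz": 0, "wx": 0, "wy": 0, "wz": 0, "jaw": 0}, {"dx": 0, "dy": 0, "dz": 0, "wx": 0, "wy": 0, "wz": 0, "jaw": 0}, {"dx": 0, "dy": 0, "dz": 0, "wx": 0, "wy": 0, "wz": 0, "jaw": 0}])

```text
clock: 22.57
tool_pos: [0.4682, -0.0801, 0.0956]
tcp_rot: [[-1.0, 0.021, 0.001], [0.021, 1.0, 0.0], [-0.001, 0.0, -1.0]]
wrist_force: [-1.7, 4.0, 6.5]
gripper_width: 0.0288
grasp_force: 61.1
```

```bash
python3 - <<'E'
from lk import *
st();t=grab('top');s=grab('scene')
a=cv2.resize(t['image'][205:305,150:350],(800,400),interpolation=cv2.INTER_CUBIC)
b=cv2.resize(s['image'][190:280,320:510],(422,200),interpolation=cv2.INTER_CUBIC)
im=np.zeros((600,800,3),np.uint8);im[:400]=a;im[400:,:422]=b;cv2.imwrite('pics/c9.png',im)
E
```

```text
22.57 [ 0.4682 -0.0801  0.0956] yaw(y) 88.8 F [-1.7  4.   6.5] w 0.0288 g 61.1 q [-0.28  0.01  2.02  0.    1.11 -1.83]
```

View pics/c9.png

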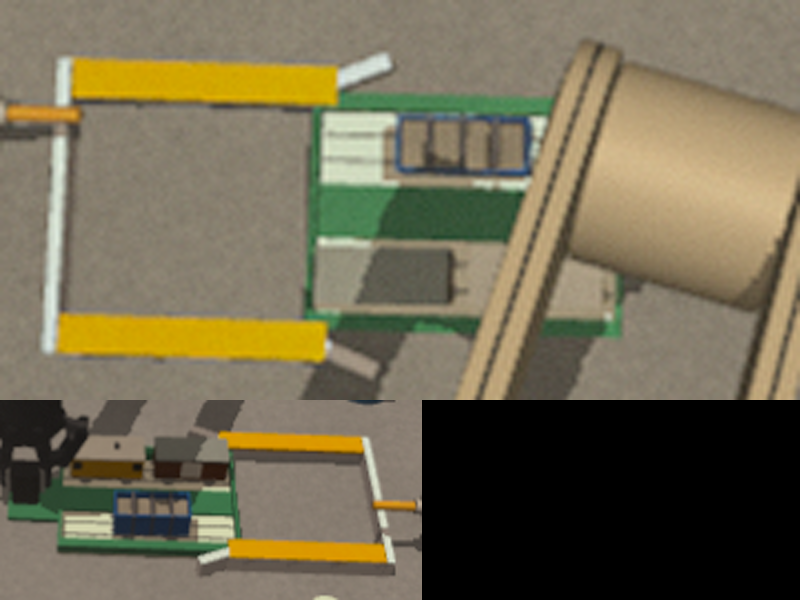

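The tray front has entered evenly under both lips, with no side force. I'll go on.

Request:
send_rows(targets=[{"dx": 0.03, "dy": 0.4, "dz": 0, "wx": 0, "wy": 0, "wz": 0, "jaw": 0}, {"dx": 0.03, "dy": 0.45, "dz": 0, "wx": 0, "wy": 0, "wz": 0, "jaw": 0}, {"dx": 0.01, "dy": 0.45, "dz": 0, "wx": 0, "wy": 0, "wz": 0, "jaw": 0}, {"dx": 0.01, "dy": 0.45, "dz": 0, "wx": 0, "wy": 0, "wz": 0, "jaw": 0}, {"dx": 0.01, "dy": 0.45, "dz": 0, "wx": 0, "wy": 0, "wz": 0, "jaw": 0}, {"dx": 0.01, "dy": 0.45, "dz": 0, "wx": 0, "wy": 0, "wz": 0, "jaw": 0}, {"dx": 0.01, "dy": 0.45, "dz": 0, "wx": 0, "wy": 0, "wz": 0, "jaw": 0}, {"dx": 0.01, "dy": 0.45, "dz": 0, "wx": 0, "wy": 0, "wz": 0, "jaw": 0}, {"dx": 0.01, "dy": 0.45, "dz": 0, "wx": 0, "wy": 0, "wz": 0, "jaw": 0}, {"dx": 0.01, "dy": 0.45, "dz": 0, "wx": 0, "wy": 0, "wz": 0, "jaw": 0}, {"dx": 0.01, "dy": 0.45, "dz": 0, "wx": 0, "wy": 0, "wz": 0, "jaw": 0}, {"dx": 0.01, "dy": 0.45, "dz": 0, "wx": 0, "wy": 0, "wz": 0, "jaw": 0}, {"dx": 0, "dy": 0, "dz": 0, "wx": 0, "wy": 0, "wz": 0, "jaw": 0}])

```text
clock: 23.75
tool_pos: [0.4714, 0.0533, 0.0956]
tcp_rot: [[-1.0, 0.021, -0.001], [0.021, 1.0, -0.002], [0.001, -0.002, -1.0]]
wrist_force: [-7.0, -2.6, 13.1]
gripper_width: 0.0293
grasp_force: 62.1
```

Request:
send_rows(targets=[{"dx": -0.02, "dy": 0.3, "dz": 0, "wx": 0, "wy": 0, "wz": 0, "jaw": 0}, {"dx": -0.01, "dy": 0.2, "dz": 0, "wx": 0, "wy": 0, "wz": 0, "jaw": 0}, {"dx": 0, "dy": 0.1, "dz": 0, "wx": 0, "wy": 0, "wz": 0, "jaw": 0}, {"dx": 0, "dy": 0.06, "dz": 0, "wx": 0, "wy": 0, "wz": 0, "jaw": 0}, {"dx": 0, "dy": 0, "dz": 0, "wx": 0, "wy": 0, "wz": 0, "jaw": 0}])

```text
clock: 24.17
tool_pos: [0.4712, 0.0684, 0.0956]
tcp_rot: [[-1.0, 0.021, 0.0], [0.021, 1.0, -0.003], [-0.0, -0.003, -1.0]]
wrist_force: [-3.6, -11.0, 8.7]
gripper_width: 0.0294
grasp_force: 61.6
```

Request:
send_rows(targets=[{"dx": 0, "dy": 0.1, "dz": 0, "wx": 0, "wy": 0, "wz": 0, "jaw": 0}, {"dx": 0, "dy": 0.1, "dz": 0, "wx": 0, "wy": 0, "wz": 0, "jaw": 0}, {"dx": 0, "dy": 0, "dz": 0, "wx": 0, "wy": 0, "wz": 0, "jaw": 0}])

```text
clock: 24.42
tool_pos: [0.471, 0.071, 0.0956]
tcp_rot: [[-1.0, 0.022, -0.001], [0.022, 1.0, -0.007], [0.0, -0.007, -1.0]]
wrist_force: [-5.9, -27.1, 12.6]
gripper_width: 0.0291
grasp_force: 62.3
```

Request:
send_rows(targets=[{"dx": 0, "dy": -0.04, "dz": 0, "wx": 0, "wy": 0, "wz": 0, "jaw": 0}, {"dx": 0, "dy": 0, "dz": 0, "wx": 0, "wy": 0, "wz": 0, "jaw": 0.6}, {"dx": 0, "dy": 0, "dz": 0, "wx": 0, "wy": 0, "wz": 0, "jaw": 0.6}, {"dx": 0, "dy": 0, "dz": 0, "wx": 0, "wy": 0, "wz": 0, "jaw": 0.6}, {"dx": 0, "dy": 0, "dz": 0.5, "wx": 0, "wy": 0, "wz": 0, "jaw": 0.6}, {"dx": 0, "dy": 0, "dz": 0.9, "wx": 0, "wy": 0, "wz": 0, "jaw": 0.6}, {"dx": 0, "dy": 0, "dz": 1, "wx": 0, "wy": 0, "wz": 0, "jaw": 1}, {"dx": 0, "dy": 0, "dz": 1, "wx": 0, "wy": 0, "wz": 0, "jaw": 1}, {"dx": 0, "dy": 0, "dz": 1, "wx": 0, "wy": 0, "wz": 0, "jaw": 1}, {"dx": -0.03, "dy": 0, "dz": 1, "wx": 0, "wy": 0, "wz": 0, "jaw": 1}, {"dx": 0, "dy": 0, "dz": 0, "wx": 0, "wy": 0, "wz": 0, "jaw": 1}])

```text
clock: 25.33
tool_pos: [0.4726, 0.0744, 0.2356]
tcp_rot: [[-1.0, 0.021, 0.008], [0.021, 1.0, 0.001], [-0.008, 0.001, -1.0]]
wrist_force: [0.9, -0.3, 0.3]
gripper_width: 0.0849
grasp_force: 0.0
```

```bash
python3 - <<'E'
from lk import *
st();f=grab('wrist');t=grab('top')
H,S,V=hsv(f);b=((V<50)*255).astype(np.uint8);b[330:]=0;print('blk',rect(f,b,.056))
g=(((H>60)&(H<90)&(S>80))*255).astype(np.uint8);print('green',rect(f,g,.016))
y=(((H>20)&(H<32)&(S>150))*255).astype(np.uint8);print('lips',rect(f,y,.025,None,100))
print('w',white(f)[:4]);print('b',blue(f)[:3])
b=(((hsv(t)[2])<60)*255).astype(np.uint8);print('post top',rect(t,b,.056,(225,235,275,280)))
E
```

```text
25.33 [0.4726 0.0744 0.2356] yaw(y) 88.82 F [ 0.9 -0.3  0.3] w 0.0849 g 0.0 q [ 0.05 -0.17  1.91  0.    1.39 -1.5 ]
blk [(513.8, 170.2, 130.6, 56.8, 89.7, (np.int64(465), np.int64(278))), (465.7, 69.5, 31.9, 28.9, 177.7, (np.int64(312), np.int64(221))), (487.6, 262.3, 71.7, 23.4, 162.1, (np.int64(617), np.int64(252))), (433.1, 201.9, 34.2, 11.9, 179.4, (np.int64(536), np.int64(160))), (527.9, -22.5, 22.1, 20.3, 88.8, (np.int64(179), np.int64(319))), (512.0, 210.8, 27.1, 15.7, 178.8, (np.int64(538), np.int64(290))), (512.5, 229.5, 26.9, 14.6, 0.1, (np.int64(566), np.int64(290))), (511.6, 191.3, 27.1, 15.8, 178.8, (np.int64(508), np.int64(291))), (512.0, 175.6, 28.5, 8.0, 179.2, (np.int64(481), np.int64(288))), (538.6, 186.8, 16.4, 5.1, 44.4, (np.int64(493), np.int64(324))), (533.3, -43.6, 16.4, 4.2, 133.2, (np.int64(144), np.int64(323))), (434.1, 167.4, 6.0, 4.0, 75.2, (np.int64(476), np.int64(166)))]
green [(472.7, 176.3, 250.9, 147.3, 88.8, (np.int64(462), np.int64(197)))]
lips [(551.5, 244.9, 106.6, 23.2, 90.2, (np.int64(558), np.int64(318))), (548.1, 149.2, 31.4, 24.5, 88.8, (np.int64(424), np.int64(315))), (391.4, 145.0, 24.2, 16.5, 178.8, (np.int64(428), np.int64(94))), (384.7, 228.7, 62.7, 5.9, 88.8, (np.int64(560), np.int64(77)))]
w [(485.1, 187.0, 157.9, 10.9, 88.8, (np.int64(496), np.int64(239))), (497.3, 130.3, 47.7, 11.9, 88.8, (np.int64(406), np.int64(262))), (511.1, 130.5, 48.0, 11.5, 88.8, (np.int64(405), np.int64(281))), (382.1, 119.1, 32.8, 9.2, 65.7, (np.int64(393), np.int64(75)))]
b [(513.8, 201.0, 93.4, 39.9, 84.9, (np.int64(515), np.int64(281)))]
post top [(494.5, 49.0, 61.0, 22.2, 10.5, (np.int64(267), np.int64(249)))]
```

Request:
send_rows(targets=[{"dx": -0.04, "dy": 0.7, "dz": 0, "wx": 0, "wy": 0, "wz": 0, "jaw": 1}, {"dx": -0.04, "dy": 0.95, "dz": 0, "wx": 0, "wy": 0, "wz": 0, "jaw": 1}, {"dx": -0.04, "dy": 0.95, "dz": 0, "wx": 0, "wy": 0, "wz": 0, "jaw": 1}, {"dx": -0.04, "dy": 0.95, "dz": 0, "wx": 0, "wy": 0, "wz": 0, "jaw": 1}, {"dx": -0.04, "dy": 0.95, "dz": 0, "wx": 0, "wy": 0, "wz": 0, "jaw": 1}, {"dx": -0.04, "dy": 0.95, "dz": 0, "wx": 0, "wy": 0, "wz": 0, "jaw": 1}, {"dx": -0.04, "dy": 0.95, "dz": 0, "wx": 0, "wy": 0, "wz": 0, "jaw": 1}, {"dx": -0.04, "dy": 0.95, "dz": 0, "wx": 0, "wy": 0, "wz": 0, "jaw": 1}, {"dx": -0.04, "dy": 0.95, "dz": 0, "wx": 0, "wy": 0, "wz": 0, "jaw": 1}, {"dx": -0.04, "dy": 0.95, "dz": 0, "wx": 0, "wy": 0, "wz": 0, "jaw": 1}, {"dx": -0.04, "dy": 0.95, "dz": 0, "wx": 0, "wy": 0, "wz": 0, "jaw": 1}, {"dx": -0.04, "dy": 0.95, "dz": 0, "wx": 0, "wy": 0, "wz": 0, "jaw": 1}, {"dx": -0.04, "dy": 0.95, "dz": 0, "wx": 0, "wy": 0, "wz": 0, "jaw": 1}, {"dx": -0.04, "dy": 0.9, "dz": 0, "wx": 0, "wy": 0, "wz": 0, "jaw": 1}, {"dx": 0, "dy": 0.1, "dz": 0, "wx": 0, "wy": 0, "wz": 0, "jaw": 1}, {"dx": 0, "dy": 0, "dz": 0, "wx": 0, "wy": 0, "wz": 0, "jaw": 1}, {"dx": 0, "dy": 0, "dz": 0, "wx": 0, "wy": 0, "wz": 0, "jaw": 1}])

```text
clock: 26.85
tool_pos: [0.4555, 0.4007, 0.2282]
tcp_rot: [[-1.0, 0.021, -0.002], [0.021, 1.0, -0.002], [0.002, -0.002, -1.0]]
wrist_force: [-0.4, -0.5, 0.3]
gripper_width: 0.0853
grasp_force: 0.0
```

```bash
python3 - <<'E'
from lk import *
st();f=grab('wrist','wr_trig');s=grab('scene')
H,S,V=hsv(f)
o=(((H>7)&(H<18)&(S>180))*255).astype(np.uint8);print('grip',rect(f,o,.082,None,100))
r=((((H<6)|(H>174))&(S>150))*255).astype(np.uint8);print('trig',rect(f,r,.079,None,50))
E
```

```text
26.85 [0.4555 0.4007 0.2282] yaw(y) 88.81 F [-0.4 -0.5  0.3] w 0.0853 g 0.0 q [ 0.64  0.2   1.55 -0.    1.39 -0.91]
grip [(468.2, 409.2, 88.0, 30.4, 178.5, (np.int64(337), np.int64(266)))]
trig [(474.6, 372.9, 70.6, 9.9, 177.5, (np.int64(272), np.int64(280))), (539.7, 567.9, 21.9, 9.2, 127.6, (np.int64(602), np.int64(376)))]
```

View pics/wr_trig.png

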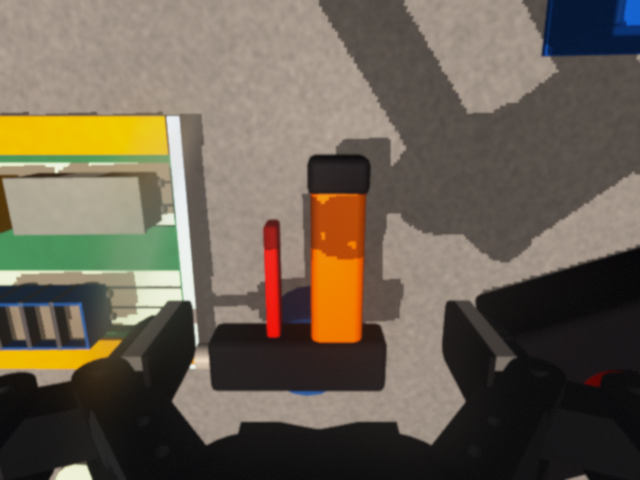

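The tray sits home against the white back stop (x≈180 px). The trigger at (272,280) and grip at (337,266) lie between the open fingers, so I'll lower now.

Request:
send_rows(targets=[{"dx": 0, "dy": 0.04, "dz": -0.6, "wx": 0, "wy": 0, "wz": 0, "jaw": 1}, {"dx": 0, "dy": 0, "dz": -0.7, "wx": 0, "wy": 0, "wz": 0, "jaw": 1}, {"dx": 0, "dy": 0, "dz": -0.7, "wx": 0, "wy": 0, "wz": 0, "jaw": 1}, {"dx": 0, "dy": 0, "dz": -0.7, "wx": 0, "wy": 0, "wz": 0, "jaw": 1}, {"dx": 0, "dy": 0, "dz": -0.7, "wx": 0, "wy": 0, "wz": 0, "jaw": 1}, {"dx": 0, "dy": 0, "dz": -0.6, "wx": 0, "wy": 0, "wz": 0, "jaw": 1}, {"dx": 0, "dy": 0, "dz": -0.2, "wx": 0, "wy": 0, "wz": 0, "jaw": 1}, {"dx": 0, "dy": 0, "dz": 0, "wx": 0, "wy": 0, "wz": 0, "jaw": 1}, {"dx": 0, "dy": 0, "dz": 0, "wx": 0, "wy": 0, "wz": 0, "jaw": 1}])

```text
clock: 27.7
tool_pos: [0.4564, 0.4019, 0.1254]
tcp_rot: [[-1.0, 0.022, 0.0], [0.022, 1.0, -0.0], [-0.0, -0.0, -1.0]]
wrist_force: [0.4, 0.1, -0.2]
gripper_width: 0.0859
grasp_force: 0.0
```

Request:
send_rows(targets=[{"dx": 0, "dy": 0.03, "dz": 0, "wx": 0, "wy": 0, "wz": 0, "jaw": 0}, {"dx": 0, "dy": 0, "dz": 0, "wx": 0, "wy": 0, "wz": 0, "jaw": 0}, {"dx": 0, "dy": 0, "dz": 0, "wx": 0, "wy": 0, "wz": 0, "jaw": 0}, {"dx": 0, "dy": 0, "dz": 0, "wx": 0, "wy": 0, "wz": 0, "jaw": 0}, {"dx": 0, "dy": 0, "dz": 0, "wx": 0, "wy": 0, "wz": 0, "jaw": 0}, {"dx": 0, "dy": 0, "dz": 0, "wx": 0, "wy": 0, "wz": 0, "jaw": 0}, {"dx": 0, "dy": 0, "dz": 0, "wx": 0, "wy": 0, "wz": 0, "jaw": 0}, {"dx": 0, "dy": 0, "dz": 0, "wx": 0, "wy": 0, "wz": 0, "jaw": 0}, {"dx": 0, "dy": 0, "dz": 0, "wx": 0, "wy": 0, "wz": 0, "jaw": 0}, {"dx": 0, "dy": 0, "dz": 0, "wx": 0, "wy": 0, "wz": 0, "jaw": 0}], squeeze=40)

```text
clock: 28.53
tool_pos: [0.4568, 0.4041, 0.1268]
tcp_rot: [[-1.0, 0.021, 0.002], [0.021, 1.0, 0.002], [-0.002, 0.002, -1.0]]
wrist_force: [-1.0, 1.6, 5.7]
gripper_width: 0.0424
grasp_force: 43.3
```

Request:
send_rows(targets=[{"dx": 0, "dy": 0, "dz": 0, "wx": 0, "wy": 0, "wz": 0, "jaw": 0}, {"dx": 0, "dy": 0, "dz": 0, "wx": 0, "wy": 0, "wz": 0, "jaw": 0}, {"dx": 0, "dy": 0, "dz": 0, "wx": 0, "wy": 0, "wz": 0, "jaw": 0}, {"dx": 0, "dy": 0, "dz": 0, "wx": 0, "wy": 0, "wz": 0, "jaw": 0}, {"dx": 0, "dy": 0, "dz": 0, "wx": 0, "wy": 0, "wz": 0, "jaw": 0}, {"dx": 0, "dy": 0, "dz": 0, "wx": 0, "wy": 0, "wz": 0, "jaw": 0}, {"dx": 0, "dy": 0, "dz": 0, "wx": 0, "wy": 0, "wz": 0, "jaw": 0}])

```text
clock: 29.12
tool_pos: [0.4568, 0.404, 0.1268]
tcp_rot: [[-1.0, 0.021, 0.002], [0.021, 1.0, 0.002], [-0.002, 0.002, -1.0]]
wrist_force: [-2.3, -0.9, 6.3]
gripper_width: 0.0429
grasp_force: 43.3
```

Request:
send_rows(targets=[{"dx": 0, "dy": 0, "dz": 0, "wx": 0, "wy": 0, "wz": 0, "jaw": 0}, {"dx": 0, "dy": 0, "dz": 0, "wx": 0, "wy": 0, "wz": 0, "jaw": 0}, {"dx": 0, "dy": 0, "dz": 0, "wx": 0, "wy": 0, "wz": 0, "jaw": 0}, {"dx": 0, "dy": 0, "dz": 0, "wx": 0, "wy": 0, "wz": 0, "jaw": 0}, {"dx": 0, "dy": -0.05, "dz": 0, "wx": 0, "wy": 0, "wz": 0, "jaw": 1}, {"dx": 0, "dy": 0, "dz": 0, "wx": 0, "wy": 0, "wz": 0, "jaw": 1}, {"dx": 0, "dy": 0, "dz": 0, "wx": 0, "wy": 0, "wz": 0, "jaw": 1}, {"dx": 0, "dy": 0, "dz": 0, "wx": 0, "wy": 0, "wz": 0, "jaw": 1}, {"dx": 0, "dy": 0, "dz": 0, "wx": 0, "wy": 0, "wz": 0, "jaw": 1}, {"dx": 0, "dy": 0, "dz": 0, "wx": 0, "wy": 0, "wz": 0, "jaw": 1}, {"dx": 0, "dy": 0, "dz": 0.6, "wx": 0, "wy": 0, "wz": 0, "jaw": 1}, {"dx": 0, "dy": 0, "dz": 0.9, "wx": 0, "wy": 0, "wz": 0, "jaw": 1}, {"dx": 0, "dy": 0, "dz": 1, "wx": 0, "wy": 0, "wz": 0, "jaw": 1}, {"dx": 0, "dy": 0, "dz": 1, "wx": 0, "wy": 0, "wz": 0, "jaw": 1}, {"dx": 0, "dy": 0, "dz": 0.5, "wx": 0, "wy": 0, "wz": 0, "jaw": 1}, {"dx": 0, "dy": 0, "dz": 0, "wx": 0, "wy": 0, "wz": 0, "jaw": 1}])

```text
clock: 30.45
tool_pos: [0.4577, 0.4032, 0.2292]
tcp_rot: [[-1.0, 0.021, 0.006], [0.021, 1.0, 0.004], [-0.006, 0.004, -1.0]]
wrist_force: [0.1, 0.4, 0.6]
gripper_width: 0.0856
grasp_force: 0.0
```

```bash
python3 - <<'E'
from lk import *
st();f=grab('wrist');H,S,V=hsv(f)
r=((((H<6)|(H>174))&(S>150))*255).astype(np.uint8);print('trig',rect(f,r,.079,(200,150,320,400),50))
E
```

```text
30.45 [0.4577 0.4032 0.2292] yaw(y) 88.79 F [0.1 0.4 0.6] w 0.0856 g 0.0 q [ 0.64  0.2   1.55  0.    1.39 -0.91]
trig [(474.6, 373.0, 70.5, 10.5, 177.7, (np.int64(266), np.int64(274)))]
```

Request:
send_rows(targets=[{"dx": 0.05, "dy": -0.8, "dz": 0, "wx": 0, "wy": 0, "wz": 0, "jaw": 1}, {"dx": 0.05, "dy": -0.95, "dz": 0, "wx": 0, "wy": 0, "wz": 0, "jaw": 1}, {"dx": 0.05, "dy": -0.95, "dz": 0, "wx": 0, "wy": 0, "wz": 0, "jaw": 1}, {"dx": 0.05, "dy": -0.95, "dz": 0, "wx": 0, "wy": 0, "wz": 0, "jaw": 1}, {"dx": 0.05, "dy": -0.95, "dz": 0, "wx": 0, "wy": 0, "wz": 0, "jaw": 1}, {"dx": 0.05, "dy": -0.95, "dz": 0, "wx": 0, "wy": 0, "wz": 0, "jaw": 1}, {"dx": 0.05, "dy": -0.95, "dz": 0, "wx": 0, "wy": 0, "wz": 0, "jaw": 1}, {"dx": 0.05, "dy": -0.95, "dz": 0, "wx": 0, "wy": 0, "wz": 0, "jaw": 1}, {"dx": 0.05, "dy": -0.95, "dz": 0, "wx": 0, "wy": 0, "wz": 0, "jaw": 1}, {"dx": 0.05, "dy": -0.95, "dz": 0, "wx": 0, "wy": 0, "wz": 0, "jaw": 1}, {"dx": 0.05, "dy": -0.95, "dz": 0, "wx": 0, "wy": 0, "wz": 0, "jaw": 1}, {"dx": 0.05, "dy": -0.95, "dz": 0, "wx": 0, "wy": 0, "wz": 0, "jaw": 1}, {"dx": 0, "dy": -0.95, "dz": 0, "wx": 0, "wy": 0, "wz": 0, "jaw": 0.65}, {"dx": 0, "dy": -0.95, "dz": 0, "wx": 0, "wy": 0, "wz": 0, "jaw": 0.65}, {"dx": 0, "dy": -0.2, "dz": 0, "wx": 0, "wy": 0, "wz": 0, "jaw": 0.65}, {"dx": 0, "dy": 0, "dz": 0, "wx": 0, "wy": 0, "wz": 0, "jaw": 0.65}, {"dx": 0, "dy": 0, "dz": 0, "wx": 0, "wy": 0, "wz": 0, "jaw": 0.65}])

```text
clock: 31.92
tool_pos: [0.4706, 0.0683, 0.2236]
tcp_rot: [[-1.0, 0.022, -0.002], [0.022, 1.0, 0.0], [0.002, 0.0, -1.0]]
wrist_force: [-0.4, 0.6, 0.8]
gripper_width: 0.0555
grasp_force: 0.0
```

Request:
send_rows(targets=[{"dx": 0, "dy": 0.06, "dz": -0.6, "wx": 0, "wy": 0, "wz": 0, "jaw": 0.65}, {"dx": 0, "dy": 0, "dz": -0.8, "wx": 0, "wy": 0, "wz": 0, "jaw": 0.65}, {"dx": 0, "dy": 0, "dz": -0.8, "wx": 0, "wy": 0, "wz": 0, "jaw": 0.65}, {"dx": 0, "dy": 0, "dz": -0.8, "wx": 0, "wy": 0, "wz": 0, "jaw": 0.65}, {"dx": 0, "dy": 0, "dz": -0.8, "wx": 0, "wy": 0, "wz": 0, "jaw": 0.65}, {"dx": 0, "dy": 0, "dz": -0.8, "wx": 0, "wy": 0, "wz": 0, "jaw": 0.65}, {"dx": 0, "dy": 0, "dz": -0.5, "wx": 0, "wy": 0, "wz": 0, "jaw": 0.65}, {"dx": 0, "dy": 0, "dz": 0, "wx": 0, "wy": 0, "wz": 0, "jaw": 0.65}, {"dx": 0, "dy": 0, "dz": 0, "wx": 0, "wy": 0, "wz": 0, "jaw": 0}, {"dx": 0, "dy": 0, "dz": 0, "wx": 0, "wy": 0, "wz": 0, "jaw": 0}, {"dx": 0, "dy": 0, "dz": 0, "wx": 0, "wy": 0, "wz": 0, "jaw": 0}, {"dx": 0, "dy": 0, "dz": 0, "wx": 0, "wy": 0, "wz": 0, "jaw": 0}, {"dx": 0, "dy": 0, "dz": 0, "wx": 0, "wy": 0, "wz": 0, "jaw": 0}, {"dx": 0, "dy": 0, "dz": 0, "wx": 0, "wy": 0, "wz": 0, "jaw": 0}], squeeze=60)

```text
clock: 33.08
tool_pos: [0.4717, 0.0702, 0.0984]
tcp_rot: [[-1.0, 0.021, 0.001], [0.021, 1.0, 0.001], [-0.001, 0.001, -1.0]]
wrist_force: [-2.5, 5.4, 4.7]
gripper_width: 0.0291
grasp_force: 60.9
```

Request:
send_rows(targets=[{"dx": 0, "dy": -0.2, "dz": 0, "wx": 0, "wy": 0, "wz": 0, "jaw": 0}, {"dx": -0.01, "dy": -0.4, "dz": 0, "wx": 0, "wy": 0, "wz": 0, "jaw": 0}, {"dx": -0.01, "dy": -0.5, "dz": 0, "wx": 0, "wy": 0, "wz": 0, "jaw": 0}, {"dx": -0.01, "dy": -0.5, "dz": 0, "wx": 0, "wy": 0, "wz": 0, "jaw": 0}, {"dx": -0.01, "dy": -0.5, "dz": 0, "wx": 0, "wy": 0, "wz": 0, "jaw": 0}, {"dx": -0.01, "dy": -0.5, "dz": 0, "wx": 0, "wy": 0, "wz": 0, "jaw": 0}, {"dx": -0.01, "dy": -0.5, "dz": 0, "wx": 0, "wy": 0, "wz": 0, "jaw": 0}, {"dx": -0.01, "dy": -0.5, "dz": 0, "wx": 0, "wy": 0, "wz": 0, "jaw": 0}, {"dx": -0.01, "dy": -0.5, "dz": 0, "wx": 0, "wy": 0, "wz": 0, "jaw": 0}, {"dx": -0.01, "dy": -0.5, "dz": 0, "wx": 0, "wy": 0, "wz": 0, "jaw": 0}, {"dx": -0.01, "dy": -0.5, "dz": 0, "wx": 0, "wy": 0, "wz": 0, "jaw": 0}, {"dx": -0.01, "dy": -0.5, "dz": 0, "wx": 0, "wy": 0, "wz": 0, "jaw": 0}, {"dx": -0.01, "dy": -0.5, "dz": 0, "wx": 0, "wy": 0, "wz": 0, "jaw": 0}, {"dx": -0.01, "dy": -0.5, "dz": 0, "wx": 0, "wy": 0, "wz": 0, "jaw": 0}, {"dx": -0.01, "dy": -0.5, "dz": 0, "wx": 0, "wy": 0, "wz": 0, "jaw": 0}, {"dx": -0.01, "dy": -0.5, "dz": 0, "wx": 0, "wy": 0, "wz": 0, "jaw": 0}, {"dx": -0.01, "dy": -0.5, "dz": 0, "wx": 0, "wy": 0, "wz": 0, "jaw": 0}, {"dx": -0.01, "dy": -0.5, "dz": 0, "wx": 0, "wy": 0, "wz": 0, "jaw": 0}, {"dx": 0, "dy": -0.2, "dz": 0, "wx": 0, "wy": 0, "wz": 0, "jaw": 0}, {"dx": 0, "dy": 0, "dz": 0, "wx": 0, "wy": 0, "wz": 0, "jaw": 0}])

```text
clock: 34.75
tool_pos: [0.4675, -0.1516, 0.0984]
tcp_rot: [[-1.0, 0.023, 0.002], [0.023, 1.0, -0.001], [-0.002, -0.001, -1.0]]
wrist_force: [-0.1, -3.3, 4.7]
gripper_width: 0.0293
grasp_force: 61.1
```

Request:
send_rows(targets=[{"dx": 0, "dy": 0, "dz": 0, "wx": 0, "wy": 0, "wz": 0, "jaw": 0.6}, {"dx": 0, "dy": 0, "dz": 0, "wx": 0, "wy": 0, "wz": 0, "jaw": 0.6}, {"dx": 0, "dy": 0, "dz": 0, "wx": 0, "wy": 0, "wz": 0, "jaw": 0.6}, {"dx": 0, "dy": 0, "dz": 0.5, "wx": 0, "wy": 0, "wz": 0, "jaw": 0.6}, {"dx": 0, "dy": 0, "dz": 0.9, "wx": 0, "wy": 0, "wz": 0, "jaw": 0.6}, {"dx": 0, "dy": 0, "dz": 1, "wx": 0, "wy": 0, "wz": -0.08, "jaw": 1}, {"dx": 0, "dy": 0, "dz": 1, "wx": 0, "wy": 0, "wz": -0.08, "jaw": 1}, {"dx": 0, "dy": 0, "dz": 1, "wx": 0, "wy": 0, "wz": -0.08, "jaw": 1}, {"dx": 0, "dy": 0.2, "dz": 1, "wx": 0, "wy": 0, "wz": -0.08, "jaw": 1}, {"dx": 0, "dy": 0.2, "dz": 1, "wx": 0, "wy": 0, "wz": -0.08, "jaw": 1}, {"dx": 0, "dy": 0.2, "dz": 1, "wx": 0, "wy": 0, "wz": -0.08, "jaw": 1}, {"dx": 0, "dy": 0.2, "dz": 0, "wx": 0, "wy": 0, "wz": -0.08, "jaw": 1}, {"dx": 0, "dy": 0.2, "dz": 0, "wx": 0, "wy": 0, "wz": -0.08, "jaw": 1}, {"dx": 0, "dy": 0.2, "dz": 0, "wx": 0, "wy": 0, "wz": -0.08, "jaw": 1}, {"dx": 0, "dy": 0.2, "dz": 0, "wx": 0, "wy": 0, "wz": -0.08, "jaw": 1}, {"dx": 0, "dy": 0.2, "dz": 0, "wx": 0, "wy": 0, "wz": -0.08, "jaw": 1}, {"dx": 0, "dy": 0, "dz": 0, "wx": 0, "wy": 0, "wz": -0.08, "jaw": 1}, {"dx": 0, "dy": 0, "dz": 0, "wx": 0, "wy": 0, "wz": -0.08, "jaw": 1}, {"dx": 0, "dy": 0, "dz": 0, "wx": 0, "wy": 0, "wz": 0, "jaw": 1}, {"dx": 0, "dy": 0, "dz": 0, "wx": 0, "wy": 0, "wz": 0, "jaw": 1}])

```text
clock: 36.42
tool_pos: [0.4668, -0.1101, 0.2822]
tcp_rot: [[0.006, 1.0, -0.0], [1.0, -0.006, -0.0], [-0.0, -0.0, -1.0]]
wrist_force: [-0.6, -0.3, -0.8]
gripper_width: 0.0854
grasp_force: 0.0
```

```bash
python3 - <<'E'
from lk import *
st();f=grab('wrist','fin1');t=grab('top')
H,S,V=hsv(f)
g=(((H>60)&(H<90)&(S>80))*255).astype(np.uint8);print('green',rect(f,g,.016,None,200))
print('blue',blue(f,(150,0,600,350),.05))
tn=(((S>50)&(S<150)&(H<25)&(V>110))*255).astype(np.uint8);tn=cv2.morphologyEx(tn,cv2.MORPH_CLOSE,np.ones((15,15)));print('siding w',rect(f,tn,.012,(380,0,640,400),1000))
r=((((H<6)|(H>174))&(S>150))*255).astype(np.uint8);print('red',rect(f,r,.024,None,50))
H,S,V=hsv(t);r=((((H<6)|(H>174))&(S>150))*255).astype(np.uint8)
for z in(.012,.024):print('top red',rect(t,r,z,(255,165,400,200),8))
E
```

```text
36.42 [ 0.4668 -0.1101  0.2822] yaw(y) -0.36 F [-0.6 -0.3 -0.8] w 0.0854 g 0.0 q [-0.34 -0.19  1.84 -0.    1.49 -0.33]
green [(468.7, -63.9, 208.6, 147.3, 88.7, (np.int64(322), np.int64(131)))]
blue [(510.0, -18.6, 80.8, 35.3, 89.3, (np.int64(383), np.int64(77)))]
siding w [(665.7, -107.3, 294.6, 59.9, 91.7, (np.int64(563), np.int64(171))), (523.7, -8.6, 96.1, 19.9, 91.9, (np.int64(394), np.int64(69)))]
red [(666.7, -239.2, 44.3, 11.1, 1.5, (np.int64(546), np.int64(347)))]
top red [(671.1, -239.0, 38.3, 5.0, 0.0, (np.int64(385), np.int64(180))), (660.5, 66.0, 38.3, 5.0, 1.1, (np.int64(264), np.int64(182)))]
top red [(668.7, -237.4, 37.9, 5.0, 0.0, (np.int64(385), np.int64(180))), (658.2, 64.7, 38.0, 5.0, 1.1, (np.int64(264), np.int64(182)))]
```

View pics/fin1.png

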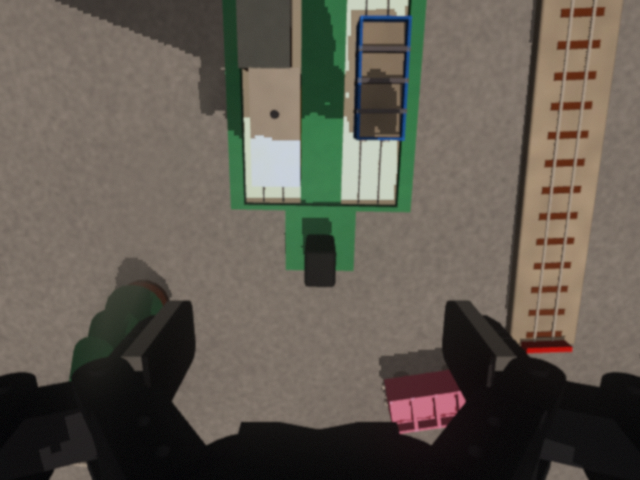

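All three wagons are upright in the tray: blue at (383,77), yellow at (273,125) and brown at (263,33). The tray is clear of the frame, and the siding runs along (563,171). Blue goes first.

Request:
send_rows(targets=[{"dx": 0.43, "dy": 0.9, "dz": 0, "wx": 0, "wy": 0, "wz": 0, "jaw": 0.75}, {"dx": 0.43, "dy": 0.92, "dz": 0, "wx": 0, "wy": 0, "wz": 0, "jaw": 0.75}, {"dx": 0.43, "dy": 0.92, "dz": 0, "wx": 0, "wy": 0, "wz": 0, "jaw": 0.75}, {"dx": 0.43, "dy": 0.92, "dz": -1, "wx": 0, "wy": 0, "wz": 0, "jaw": 0.75}, {"dx": 0, "dy": 0, "dz": -1, "wx": 0, "wy": 0, "wz": 0, "jaw": 0.75}, {"dx": 0, "dy": 0, "dz": -1, "wx": 0, "wy": 0, "wz": 0, "jaw": 0.75}, {"dx": 0, "dy": 0, "dz": -1, "wx": 0, "wy": 0, "wz": 0, "jaw": 0.75}, {"dx": 0, "dy": 0, "dz": -0.8, "wx": 0, "wy": 0, "wz": 0, "jaw": 0.75}, {"dx": 0, "dy": 0, "dz": 0, "wx": 0, "wy": 0, "wz": 0, "jaw": 0.75}, {"dx": 0, "dy": 0, "dz": 0, "wx": 0, "wy": 0, "wz": 0, "jaw": 0.75}], squeeze=40)

```text
clock: 37.35
tool_pos: [0.509, -0.0187, 0.1614]
tcp_rot: [[0.009, 1.0, -0.003], [1.0, -0.009, 0.0], [0.0, -0.003, -1.0]]
wrist_force: [-0.5, -0.1, 0.4]
gripper_width: 0.0639
grasp_force: 0.0
```

Request:
send_rows(targets=[{"dx": 0.03, "dy": 0, "dz": -0.6, "wx": 0, "wy": 0, "wz": 0, "jaw": 0.75}, {"dx": 0, "dy": 0, "dz": -0.7, "wx": 0, "wy": 0, "wz": 0, "jaw": 0.75}, {"dx": 0, "dy": 0, "dz": -0.7, "wx": 0, "wy": 0, "wz": 0, "jaw": 0.75}, {"dx": 0, "dy": 0, "dz": -0.5, "wx": 0, "wy": 0, "wz": 0, "jaw": 0.75}, {"dx": 0, "dy": 0, "dz": 0, "wx": 0, "wy": 0, "wz": 0, "jaw": 0.75}, {"dx": 0, "dy": 0, "dz": 0, "wx": 0, "wy": 0, "wz": 0, "jaw": 0}, {"dx": 0, "dy": 0, "dz": 0, "wx": 0, "wy": 0, "wz": 0, "jaw": 0}, {"dx": 0, "dy": 0, "dz": 0, "wx": 0, "wy": 0, "wz": 0, "jaw": 0}, {"dx": 0, "dy": 0, "dz": 0, "wx": 0, "wy": 0, "wz": 0, "jaw": 0}, {"dx": 0, "dy": 0, "dz": 0, "wx": 0, "wy": 0, "wz": 0, "jaw": 0}, {"dx": 0, "dy": 0, "dz": 0, "wx": 0, "wy": 0, "wz": 0, "jaw": 0}, {"dx": 0, "dy": 0, "dz": 0, "wx": 0, "wy": 0, "wz": 0, "jaw": 0}])

```text
clock: 38.35
tool_pos: [0.5119, -0.019, 0.1017]
tcp_rot: [[0.01, 1.0, 0.003], [1.0, -0.01, -0.0], [-0.0, 0.003, -1.0]]
wrist_force: [-1.3, -0.1, 8.2]
gripper_width: 0.0333
grasp_force: 40.9
```

Request:
send_rows(targets=[{"dx": 0, "dy": 0, "dz": 0.6, "wx": 0, "wy": 0, "wz": 0, "jaw": 0}, {"dx": 0, "dy": 0, "dz": 0.9, "wx": 0, "wy": 0, "wz": 0, "jaw": 0}, {"dx": 0, "dy": 0, "dz": 1, "wx": 0, "wy": 0, "wz": 0, "jaw": 0}, {"dx": 0.8, "dy": 0.15, "dz": 0.5, "wx": 0, "wy": 0, "wz": 0.004, "jaw": 0}, {"dx": 0.9, "dy": 0.16, "dz": 0, "wx": 0, "wy": 0, "wz": 0.004, "jaw": 0}, {"dx": 0.9, "dy": 0.16, "dz": 0, "wx": 0, "wy": 0, "wz": 0.004, "jaw": 0}, {"dx": 0.9, "dy": 0.16, "dz": 0, "wx": 0, "wy": 0, "wz": 0.004, "jaw": 0}, {"dx": 0.9, "dy": 0.16, "dz": 0, "wx": 0, "wy": 0, "wz": 0.004, "jaw": 0}, {"dx": 0.9, "dy": 0.16, "dz": 0, "wx": 0, "wy": 0, "wz": 0.004, "jaw": 0}, {"dx": 0.7, "dy": 0.13, "dz": -0.5, "wx": 0, "wy": 0, "wz": 0.002, "jaw": 0}, {"dx": 0, "dy": 0, "dz": -0.8, "wx": 0, "wy": 0, "wz": 0, "jaw": 0}, {"dx": 0, "dy": 0, "dz": -0.5, "wx": 0, "wy": 0, "wz": 0, "jaw": 0}, {"dx": 0, "dy": 0, "dz": 0, "wx": 0, "wy": 0, "wz": 0, "jaw": 0}, {"dx": 0, "dy": 0, "dz": 0, "wx": 0, "wy": 0, "wz": 0, "jaw": 0}])

```text
clock: 39.52
tool_pos: [0.6592, 0.0081, 0.1286]
tcp_rot: [[-0.028, 1.0, -0.003], [1.0, 0.028, 0.0], [0.0, -0.003, -1.0]]
wrist_force: [-0.1, 0.5, -1.1]
gripper_width: 0.0335
grasp_force: 40.3
```

```bash
python3 - <<'E'
from lk import *
st();f=grab('wrist');H,S,V=hsv(f)
tn=(((S>50)&(S<150)&(H<25)&(V>100))*255).astype(np.uint8);tn=cv2.morphologyEx(tn,cv2.MORPH_CLOSE,np.ones((15,15)));print('siding w',rect(f,tn,.012,(0,0,640,240),800))
r=((((H<6)|(H>174))&(S>150))*255).astype(np.uint8);print('red',rect(f,r,.024,None,50))
E
```

```text
39.52 [0.6592 0.0081 0.1286] yaw(y) 1.63 F [-0.1  0.5 -1.1] w 0.0335 g 40.3 q [-0.07  0.43  1.47 -0.    1.25 -0.09]
siding w [(661.6, 43.0, 58.7, 44.6, 1.7, (np.int64(337), np.int64(180)))]
red [(660.6, 62.6, 39.7, 5.3, 1.6, (np.int64(328), np.int64(150))), (721.9, 90.6, 9.1, 6.8, 87.0, (np.int64(486), np.int64(83))), (723.9, 113.1, 10.2, 5.3, 38.7, (np.int64(499), np.int64(18))), (723.9, 104.8, 9.6, 6.2, 40.2, (np.int64(494), np.int64(42)))]
```

Request:
send_rows(targets=[{"dx": 0.12, "dy": -0.05, "dz": -0.3, "wx": 0, "wy": 0, "wz": 0, "jaw": 0}, {"dx": 0, "dy": 0, "dz": -0.42, "wx": 0, "wy": 0, "wz": 0, "jaw": 0}, {"dx": 0, "dy": 0, "dz": 0, "wx": 0, "wy": 0, "wz": 0, "jaw": 0}, {"dx": 0, "dy": 0, "dz": 0, "wx": 0, "wy": 0, "wz": 0, "jaw": 0}])

```text
clock: 39.9
tool_pos: [0.6629, 0.0068, 0.1109]
tcp_rot: [[-0.028, 1.0, -0.002], [1.0, 0.028, 0.0], [0.0, -0.002, -1.0]]
wrist_force: [-1.0, -0.3, -0.2]
gripper_width: 0.0334
grasp_force: 40.3
```

Request:
send_rows(targets=[{"dx": 0, "dy": 0, "dz": -0.04, "wx": 0, "wy": 0, "wz": 0, "jaw": 0.6}, {"dx": 0, "dy": 0, "dz": 0, "wx": 0, "wy": 0, "wz": 0, "jaw": 0.6}, {"dx": 0, "dy": 0, "dz": 0, "wx": 0, "wy": 0, "wz": 0, "jaw": 0.6}, {"dx": 0, "dy": 0, "dz": 0.5, "wx": 0, "wy": 0, "wz": 0, "jaw": 0.6}, {"dx": 0, "dy": 0, "dz": 1, "wx": 0, "wy": 0, "wz": 0, "jaw": 0.6}, {"dx": 0, "dy": 0, "dz": 1, "wx": 0, "wy": 0, "wz": 0, "jaw": 0.75}, {"dx": 0, "dy": 0, "dz": 1, "wx": 0, "wy": 0, "wz": 0, "jaw": 0.75}, {"dx": -0.9, "dy": -0.5, "dz": 1, "wx": 0, "wy": 0, "wz": -0.005, "jaw": 0.75}, {"dx": -0.95, "dy": -0.5, "dz": 1, "wx": 0, "wy": 0, "wz": -0.005, "jaw": 0.75}, {"dx": -0.95, "dy": -0.5, "dz": 0.2, "wx": 0, "wy": 0, "wz": -0.005, "jaw": 0.75}, {"dx": -0.95, "dy": -0.5, "dz": 0, "wx": 0, "wy": 0, "wz": -0.005, "jaw": 0.75}, {"dx": -0.95, "dy": -0.5, "dz": 0, "wx": 0, "wy": 0, "wz": -0.005, "jaw": 0.75}, {"dx": -0.95, "dy": -0.5, "dz": 0, "wx": 0, "wy": 0, "wz": -0.005, "jaw": 0.75}, {"dx": -0.95, "dy": -0.5, "dz": 0, "wx": 0, "wy": 0, "wz": -0.005, "jaw": 0.75}, {"dx": -0.95, "dy": -0.5, "dz": 0, "wx": 0, "wy": 0, "wz": 0, "jaw": 0.75}, {"dx": -0.95, "dy": -0.5, "dz": 0, "wx": 0, "wy": 0, "wz": 0, "jaw": 0.75}, {"dx": -0.7, "dy": -0.4, "dz": 0, "wx": 0, "wy": 0, "wz": 0, "jaw": 0.75}, {"dx": 0, "dy": 0, "dz": 0, "wx": 0, "wy": 0, "wz": 0, "jaw": 0.75}, {"dx": 0, "dy": 0, "dz": 0, "wx": 0, "wy": 0, "wz": 0, "jaw": 0.75}])

```text
clock: 41.48
tool_pos: [0.4335, -0.1161, 0.2549]
tcp_rot: [[0.026, 1.0, 0.003], [1.0, -0.026, -0.001], [-0.001, 0.003, -1.0]]
wrist_force: [0.7, 0.3, 0.6]
gripper_width: 0.0639
grasp_force: 0.0
```

```bash
cat >> lk.py <<'E'
def segs(f,p0,p1,z,n=60):
    for s in np.linspace(0,1,n):
        p=np.array(p0)+(np.array(p1)-p0)*s;u=proj(f,[p[0],p[1],z]);u=u.round().astype(int)
        h=cv2.cvtColor(f['image'][u[1]:u[1]+1,u[0]:u[0]+1],cv2.COLOR_BGR2HSV)[0,0] if 0<=u[0]<640 and 0<=u[1]<480 else None
        print(p.round(3).tolist(),u.tolist(),h)
E
python3 - <<'E'
from lk import *
st();f=grab('wrist');print(white(f));H,S,V=hsv(f)
g=(((H>60)&(H<90)&(S>80))*255).astype(np.uint8);print('green',rect(f,g,.016,None,300))
y=(((H>15)&(H<28)&(S>150))*255).astype(np.uint8);print('yel',rect(f,y,.03,None,20))
segs(f,(.4295,-.14),(.4295,.09),.05,40)
E
```

```text
41.48 [ 0.4335 -0.1161  0.2549] yaw(y) -1.47 F [0.7 0.3 0.6] w 0.0639 g 0.0 q [-0.38 -0.27  1.96  0.    1.45 -0.35]
[(499.6, -42.0, 118.5, 12.7, 88.7, (np.int64(419), np.int64(97))), (485.8, -42.0, 119.2, 11.9, 88.7, (np.int64(397), np.int64(97))), (513.5, -42.4, 118.5, 11.8, 88.7, (np.int64(441), np.int64(97))), (431.4, -78.7, 44.2, 42.8, 178.7, (np.int64(308), np.int64(170))), (450.0, -13.4, 63.8, 9.4, 87.0, (np.int64(341), np.int64(58)))]
green [(468.5, -71.3, 193.7, 147.5, 88.7, (np.int64(365), np.int64(132))), (301.8, -205.7, 49.9, 17.4, 49.7, (np.int64(161), np.int64(319)))]
yel []
[0.43, -0.14] [314, 254] [ 16  43 125]
[0.43, -0.134] [314, 246] [ 15  42 133]
[0.43, -0.128] [313, 238] [ 17  40 126]
[0.43, -0.122] [313, 229] [ 16  40 121]
[0.43, -0.116] [313, 221] [ 16  41 119]
[0.43, -0.111] [312, 212] [ 17  41 123]
[0.43, -0.105] [312, 204] [ 67 118  91]
[0.43, -0.099] [312, 195] [ 32  23 179]
[0.43, -0.093] [312, 186] [ 45  19 211]
[0.43, -0.087] [311, 177] [106  20 219]
[0.43, -0.081] [311, 168] [104  18 218]
[0.43, -0.075] [311, 159] [103  16 218]
[0.43, -0.069] [311, 150] 
[... 238 characters left out ...]
[ 15  56 158]
[0.43, -0.028] [308, 83] [ 16  56 156]
[0.43, -0.022] [308, 72] [ 15  56 155]
[0.43, -0.016] [308, 62] [ 15  57 156]
[0.43, -0.01] [308, 52] [ 16  54 138]
[0.43, -0.004] [307, 41] [22 36 78]
[0.43, 0.002] [307, 31] [22 36 77]
[0.43, 0.007] [307, 20] [21 34 76]
[0.43, 0.013] [306, 9] [23 30 76]
[0.43, 0.019] [306, -2] None
[0.43, 0.025] [306, -13] None
[0.43, 0.031] [305, -25] None
[0.43, 0.037] [305, -36] None
[0.43, 0.043] [304, -48] None
[0.43, 0.049] [304, -60] None
[0.43, 0.055] [304, -72] None
[0.43, 0.061] [303, -84] None
[0.43, 0.066] [303, -96] None
[0.43, 0.072] [303, -108] None
[0.43, 0.078] [302, -121] None
[0.43, 0.084] [302, -134] None
[0.43, 0.09] [301, -147] None
```

Request:
send_rows(targets=[{"dx": -0.08, "dy": 0.8, "dz": 0, "wx": 0, "wy": 0, "wz": 0, "jaw": 0.75}, {"dx": -0.08, "dy": 0.9, "dz": 0, "wx": 0, "wy": 0, "wz": 0, "jaw": 0.75}, {"dx": 0, "dy": 0.96, "dz": -0.5, "wx": 0, "wy": 0, "wz": 0, "jaw": 0.75}, {"dx": 0, "dy": 0, "dz": -1, "wx": 0, "wy": 0, "wz": 0, "jaw": 0.75}, {"dx": 0, "dy": 0, "dz": -1, "wx": 0, "wy": 0, "wz": 0, "jaw": 0.75}, {"dx": 0, "dy": 0, "dz": -1, "wx": 0, "wy": 0, "wz": 0, "jaw": 0.75}, {"dx": 0, "dy": 0, "dz": -0.3, "wx": 0, "wy": 0, "wz": 0, "jaw": 0.75}, {"dx": 0, "dy": 0, "dz": 0, "wx": 0, "wy": 0, "wz": 0, "jaw": 0.75}, {"dx": 0, "dy": 0, "dz": 0, "wx": 0, "wy": 0, "wz": 0, "jaw": 0.75}])

```text
clock: 42.28
tool_pos: [0.4302, -0.0489, 0.1591]
tcp_rot: [[0.024, 1.0, -0.0], [1.0, -0.024, 0.0], [0.0, -0.0, -1.0]]
wrist_force: [0.1, -0.4, 0.7]
gripper_width: 0.0641
grasp_force: 0.0
```

```bash
python3 - <<'E'
from lk import *
s=st();f=grab('wrist')
y=s['tool_pos'][1]+.02
segs(f,(.395,y),(.465,y),.05,29)
E
```

```text
42.28 [ 0.4302 -0.0489  0.1591] yaw(y) -1.35 F [ 0.1 -0.4  0.7] w 0.0641 g 0.0 q [-0.23 -0.21  2.09  0.    1.26 -0.21]
[0.395, -0.029] [240, 229] [ 15  40 126]
[0.398, -0.029] [245, 229] [ 16  43 126]
[0.4, -0.029] [251, 229] [ 17  41 119]
[0.402, -0.029] [256, 229] [ 66 120 119]
[0.405, -0.029] [262, 229] [ 67 122 117]
[0.408, -0.029] [268, 229] [ 67 123 118]
[0.41, -0.029] [273, 228] [ 66 117 107]
[0.413, -0.029] [279, 228] [ 41  25 207]
[0.415, -0.029] [285, 228] [ 42  25 207]
[0.418, -0.029] [290, 228] [ 35  26 184]
[0.42, -0.029] [296, 228] [ 16  55 145]
[0.423, -0.029] [301, 228] [ 16  57 147]
[0.425, -0.029] [307, 228] [ 17  56 145]
[0.428, -0.029] [313, 228] [ 16  55 144]
[0.43, -0.029] [318, 227] [ 16  57 144]
[0.432, -0.029] [324, 227] [ 15  57 144]
[0.435, -0.029] [330, 227] [ 16  55 144]
[0.438, -0.029] [335, 227] [ 16  53 143]
[0.44, -0.029] [341, 227] [ 16  55 144]
[0.442, -0.029] [346, 227] [ 16  57 144]
[0.445, -0.029] [352, 227] [ 16  58 144]
[0.448, -0.029] [358, 226] [ 17  57 143]
[0.45, -0.029] [363, 226] [ 16  56 145]
[0.452, -0.029] [369, 226] [ 16  58 146]
[0.455, -0.029] [375, 226] [ 67 124 121]
[0.458, -0.029] [380, 226] [ 67 127 122]
[0.46, -0.029] [386, 226] [ 67 125 122]
[0.462, -0.029] [391, 226] [ 68 126 121]
[0.465, -0.029] [397, 226] [ 67 129 123]
```

Request:
send_rows(targets=[{"dx": 0.22, "dy": 0, "dz": -0.5, "wx": 0, "wy": 0, "wz": 0, "jaw": 0.75}, {"dx": 0, "dy": 0, "dz": -0.7, "wx": 0, "wy": 0, "wz": 0, "jaw": 0.75}, {"dx": 0, "dy": 0, "dz": -0.7, "wx": 0, "wy": 0, "wz": 0, "jaw": 0.75}, {"dx": 0, "dy": 0, "dz": -0.5, "wx": 0, "wy": 0, "wz": 0, "jaw": 0.75}, {"dx": 0, "dy": 0, "dz": 0, "wx": 0, "wy": 0, "wz": 0, "jaw": 0.75}, {"dx": 0, "dy": 0, "dz": 0, "wx": 0, "wy": 0, "wz": 0, "jaw": 0}, {"dx": 0, "dy": 0, "dz": 0, "wx": 0, "wy": 0, "wz": 0, "jaw": 0}, {"dx": 0, "dy": 0, "dz": 0, "wx": 0, "wy": 0, "wz": 0, "jaw": 0}, {"dx": 0, "dy": 0, "dz": 0, "wx": 0, "wy": 0, "wz": 0, "jaw": 0}, {"dx": 0, "dy": 0, "dz": 0, "wx": 0, "wy": 0, "wz": 0, "jaw": 0}, {"dx": 0, "dy": 0, "dz": 0, "wx": 0, "wy": 0, "wz": 0, "jaw": 0}, {"dx": 0, "dy": 0, "dz": 0, "wx": 0, "wy": 0, "wz": 0, "jaw": 0}])

```text
clock: 43.33
tool_pos: [0.4366, -0.0494, 0.1005]
tcp_rot: [[0.024, 1.0, 0.003], [1.0, -0.024, -0.001], [-0.001, 0.003, -1.0]]
wrist_force: [-1.9, 0.3, 8.1]
gripper_width: 0.0335
grasp_force: 40.8
```

Request:
send_rows(targets=[{"dx": 0, "dy": 0, "dz": 0.6, "wx": 0, "wy": 0, "wz": 0, "jaw": 0}, {"dx": 0, "dy": 0, "dz": 0.9, "wx": 0, "wy": 0, "wz": 0, "jaw": 0}, {"dx": 0, "dy": 0, "dz": 1, "wx": 0, "wy": 0, "wz": 0, "jaw": 0}, {"dx": 0.9, "dy": -0.53, "dz": 0.8, "wx": 0, "wy": 0, "wz": 0.004, "jaw": 0}, {"dx": 0.93, "dy": -0.53, "dz": 0, "wx": 0, "wy": 0, "wz": 0.004, "jaw": 0}, {"dx": 0.93, "dy": -0.53, "dz": 0, "wx": 0, "wy": 0, "wz": 0.004, "jaw": 0}, {"dx": 0.93, "dy": -0.53, "dz": 0, "wx": 0, "wy": 0, "wz": 0.004, "jaw": 0}, {"dx": 0.93, "dy": -0.53, "dz": 0, "wx": 0, "wy": 0, "wz": 0.004, "jaw": 0}, {"dx": 0.93, "dy": -0.53, "dz": 0, "wx": 0, "wy": 0, "wz": 0.004, "jaw": 0}, {"dx": 0.93, "dy": -0.53, "dz": 0, "wx": 0, "wy": 0, "wz": 0.004, "jaw": 0}, {"dx": 0.93, "dy": -0.53, "dz": 0, "wx": 0, "wy": 0, "wz": 0.004, "jaw": 0}, {"dx": 0.93, "dy": -0.53, "dz": 0, "wx": 0, "wy": 0, "wz": 0.004, "jaw": 0}, {"dx": 0.93, "dy": -0.53, "dz": -0.5, "wx": 0, "wy": 0, "wz": 0, "jaw": 0}, {"dx": 0, "dy": 0, "dz": -0.9, "wx": 0, "wy": 0, "wz": 0, "jaw": 0}, {"dx": 0, "dy": 0, "dz": -0.6, "wx": 0, "wy": 0, "wz": 0, "jaw": 0}, {"dx": 0, "dy": 0, "dz": 0, "wx": 0, "wy": 0, "wz": 0, "jaw": 0}, {"dx": 0, "dy": 0, "dz": 0, "wx": 0, "wy": 0, "wz": 0, "jaw": 0}])

```text
clock: 44.75
tool_pos: [0.6653, -0.1808, 0.1293]
tcp_rot: [[-0.03, 1.0, -0.004], [1.0, 0.03, 0.001], [0.002, -0.004, -1.0]]
wrist_force: [0.0, 0.5, -0.5]
gripper_width: 0.0331
grasp_force: 40.5
```

```bash
python3 - <<'E'
from lk import *
st();f=grab('wrist');H,S,V=hsv(f)
tn=(((S>50)&(S<150)&(H<25)&(V>100))*255).astype(np.uint8);tn=cv2.morphologyEx(tn,cv2.MORPH_CLOSE,np.ones((15,15)));print('siding w',rect(f,tn,.012,(0,0,640,240),800))
print('blue',blue(f,(150,0,600,350),.058))
E
```

```text
44.75 [ 0.6653 -0.1808  0.1293] yaw(y) 1.73 F [ 0.   0.5 -0.5] w 0.0331 g 40.5 q [-0.34  0.5   1.37  0.    1.28 -0.37]
siding w [(683.7, -106.9, 80.0, 25.0, 89.5, (np.int64(365), np.int64(90))), (666.4, -159.8, 61.5, 17.1, 1.8, (np.int64(327), np.int64(225))), (657.0, -107.9, 79.7, 8.2, 86.9, (np.int64(307), np.int64(103)))]
blue []
```

Request:
send_rows(targets=[{"dx": 0.06, "dy": 0, "dz": -0.35, "wx": 0, "wy": 0, "wz": 0, "jaw": 0}, {"dx": 0, "dy": 0, "dz": -0.45, "wx": 0, "wy": 0, "wz": 0, "jaw": 0}, {"dx": 0, "dy": 0, "dz": 0, "wx": 0, "wy": 0, "wz": 0, "jaw": 0}, {"dx": 0, "dy": 0, "dz": 0, "wx": 0, "wy": 0, "wz": 0, "jaw": 0}])

```text
clock: 45.13
tool_pos: [0.6675, -0.1812, 0.1098]
tcp_rot: [[-0.03, 1.0, -0.002], [1.0, 0.03, 0.001], [0.001, -0.002, -1.0]]
wrist_force: [0.4, 0.7, -2.5]
gripper_width: 0.0334
grasp_force: 40.5
```

Request:
send_rows(targets=[{"dx": 0, "dy": 0, "dz": -0.03, "wx": 0, "wy": 0, "wz": 0, "jaw": 0.6}, {"dx": 0, "dy": 0, "dz": 0, "wx": 0, "wy": 0, "wz": 0, "jaw": 0.6}, {"dx": 0, "dy": 0, "dz": 0, "wx": 0, "wy": 0, "wz": 0, "jaw": 0.6}, {"dx": 0, "dy": 0, "dz": 0.5, "wx": 0, "wy": 0, "wz": 0, "jaw": 0.6}, {"dx": 0, "dy": 0, "dz": 1, "wx": 0, "wy": 0, "wz": 0, "jaw": 0.6}, {"dx": 0, "dy": 0, "dz": 1, "wx": 0, "wy": 0, "wz": 0, "jaw": 0.75}, {"dx": 0, "dy": 0, "dz": 1, "wx": 0, "wy": 0, "wz": 0, "jaw": 0.75}, {"dx": -0.9, "dy": 0.5, "dz": 1, "wx": 0, "wy": 0, "wz": -0.004, "jaw": 0.75}, {"dx": -0.95, "dy": 0.6, "dz": 0.2, "wx": 0, "wy": 0, "wz": -0.004, "jaw": 0.75}, {"dx": -0.95, "dy": 0.6, "dz": 0, "wx": 0, "wy": 0, "wz": -0.004, "jaw": 0.75}, {"dx": -0.95, "dy": 0.6, "dz": 0, "wx": 0, "wy": 0, "wz": -0.004, "jaw": 0.75}, {"dx": -0.95, "dy": 0.6, "dz": 0, "wx": 0, "wy": 0, "wz": -0.004, "jaw": 0.75}, {"dx": -0.95, "dy": 0.6, "dz": 0, "wx": 0, "wy": 0, "wz": -0.004, "jaw": 0.75}, {"dx": -0.95, "dy": 0.6, "dz": 0, "wx": 0, "wy": 0, "wz": -0.004, "jaw": 0.75}, {"dx": -0.95, "dy": 0.6, "dz": 0, "wx": 0, "wy": 0, "wz": -0.004, "jaw": 0.75}, {"dx": -0.95, "dy": 0.6, "dz": 0, "wx": 0, "wy": 0, "wz": -0.004, "jaw": 0.75}, {"dx": -0.9, "dy": 0.6, "dz": 0, "wx": 0, "wy": 0, "wz": 0, "jaw": 0.75}, {"dx": 0, "dy": 0.1, "dz": 0, "wx": 0, "wy": 0, "wz": 0, "jaw": 0.75}, {"dx": 0, "dy": 0, "dz": 0, "wx": 0, "wy": 0, "wz": 0, "jaw": 0.75}])

```text
clock: 46.72
tool_pos: [0.4331, -0.0309, 0.229]
tcp_rot: [[0.023, 1.0, 0.003], [1.0, -0.023, -0.0], [-0.0, 0.003, -1.0]]
wrist_force: [1.1, -1.9, -0.1]
gripper_width: 0.064
grasp_force: 0.0
```

```bash
python3 - <<'E'
from lk import *
s=st();f=grab('wrist')
segs(f,(.434,-.03),(.434,.09),.05,31)
segs(f,(.40,.03),(.47,.03),.05,29)
E
```

```text
46.72 [ 0.4331 -0.0309  0.229 ] yaw(y) -1.31 F [ 1.1 -1.9 -0.1] w 0.064 g 0.0 q [-0.19 -0.29  2.02  0.    1.41 -0.17]
[0.434, -0.03] [320, 229] [ 45  20 207]
[0.434, -0.026] [320, 222] [ 46  21 207]
[0.434, -0.022] [320, 216] [ 46  19 206]
[0.434, -0.018] [320, 210] [ 43  20 206]
[0.434, -0.014] [320, 203] [ 47  17 205]
[0.434, -0.01] [319, 197] [ 38  23 179]
[0.434, -0.006] [319, 190] [ 21  38 142]
[0.434, -0.002] [319, 184] [ 24  35 140]
[0.434, 0.002] [319, 177] [ 21  36 141]
[0.434, 0.006] [319, 170] [ 23  40 140]
[0.434, 0.01] [319, 163] [22 38 73]
[0.434, 0.014] [318, 157] [19 28 72]
[0.434, 0.018] [318, 150] [22 38 73]
[0.434, 0.022] [318, 143] [20 31 73]
[0.434, 0.026] [318, 136] [19 38 73]
[0.434, 0.03] [318, 129] [21 35 73]
[0.434, 0.034] [318, 122] [21 35 73]
[0.434, 0.038] [317, 114] [23 32 72]
[0.434, 0.042] [317, 107] [24 35 73]
[0.434, 0.046] [317, 100] [20 40 76]
[0.434, 0.05] [317, 92] [20 31 73]
[0.434, 0.054] [317, 85] [24 35 73]
[0.434, 0.058] [317, 77] [22 38 74]
[0.434, 0.062] [316, 70] [20 32 71]
[0.434, 0.066] [316, 62] [20 31 73]
[0.434, 0.07] [316, 54] [23 3
[... 564 characters left out ...]
5, 0.03] [302, 129] [22 38 74]
[0.428, 0.03] [307, 129] [18 35 72]
[0.43, 0.03] [311, 129] [23 32 72]
[0.432, 0.03] [315, 129] [23 32 72]
[0.435, 0.03] [320, 129] [27 32 72]
[0.438, 0.03] [324, 129] [21 34 74]
[0.44, 0.03] [328, 128] [18 34 74]
[0.442, 0.03] [332, 128] [16 38 74]
[0.445, 0.03] [337, 128] [20 32 71]
[0.448, 0.03] [341, 128] [19 45 79]
[0.45, 0.03] [345, 128] [ 17  67 138]
[0.452, 0.03] [350, 128] [ 70 136  58]
[0.455, 0.03] [354, 128] [ 70 136  58]
[0.457, 0.03] [358, 128] [ 68 136  60]
[0.46, 0.03] [363, 128] [ 69 134  61]
[0.462, 0.03] [367, 127] [ 68 134  61]
[0.465, 0.03] [371, 127] [ 68 136  60]
[0.467, 0.03] [376, 127] [ 69 143  59]
[0.47, 0.03] [380, 127] [ 70 145  58]
```

Request:
send_rows(targets=[{"dx": -0.04, "dy": 0.8, "dz": 0, "wx": 0, "wy": 0, "wz": 0, "jaw": 0.75}, {"dx": 0, "dy": 0.86, "dz": 0, "wx": 0, "wy": 0, "wz": 0, "jaw": 0.75}, {"dx": 0, "dy": 0.86, "dz": -0.5, "wx": 0, "wy": 0, "wz": 0, "jaw": 0.75}, {"dx": 0, "dy": 0, "dz": -0.9, "wx": 0, "wy": 0, "wz": 0, "jaw": 0.75}, {"dx": 0, "dy": 0, "dz": -0.9, "wx": 0, "wy": 0, "wz": 0, "jaw": 0.75}, {"dx": 0, "dy": 0, "dz": -0.5, "wx": 0, "wy": 0, "wz": 0, "jaw": 0.75}, {"dx": 0, "dy": 0, "dz": 0, "wx": 0, "wy": 0, "wz": 0, "jaw": 0.75}, {"dx": 0, "dy": 0, "dz": 0, "wx": 0, "wy": 0, "wz": 0, "jaw": 0.75}])

```text
clock: 47.43
tool_pos: [0.4328, 0.031, 0.1577]
tcp_rot: [[0.024, 1.0, -0.001], [1.0, -0.024, -0.0], [-0.0, -0.001, -1.0]]
wrist_force: [0.5, -0.2, 0.4]
gripper_width: 0.0638
grasp_force: 0.0
```

Request:
send_rows(targets=[{"dx": -0.02, "dy": 0.02, "dz": -0.5, "wx": 0, "wy": 0, "wz": 0, "jaw": 0.75}, {"dx": 0, "dy": 0, "dz": -0.7, "wx": 0, "wy": 0, "wz": 0, "jaw": 0.75}, {"dx": 0, "dy": 0, "dz": -0.7, "wx": 0, "wy": 0, "wz": 0, "jaw": 0.75}, {"dx": 0, "dy": 0, "dz": -0.45, "wx": 0, "wy": 0, "wz": 0, "jaw": 0.75}, {"dx": 0, "dy": 0, "dz": 0, "wx": 0, "wy": 0, "wz": 0, "jaw": 0.75}, {"dx": 0, "dy": 0, "dz": 0, "wx": 0, "wy": 0, "wz": 0, "jaw": 0}, {"dx": 0, "dy": 0, "dz": 0, "wx": 0, "wy": 0, "wz": 0, "jaw": 0}, {"dx": 0, "dy": 0, "dz": 0, "wx": 0, "wy": 0, "wz": 0, "jaw": 0}, {"dx": 0, "dy": 0, "dz": 0, "wx": 0, "wy": 0, "wz": 0, "jaw": 0}, {"dx": 0, "dy": 0, "dz": 0, "wx": 0, "wy": 0, "wz": 0, "jaw": 0}, {"dx": 0, "dy": 0, "dz": 0, "wx": 0, "wy": 0, "wz": 0, "jaw": 0}, {"dx": 0, "dy": 0, "dz": 0, "wx": 0, "wy": 0, "wz": 0, "jaw": 0}])

```text
clock: 48.43
tool_pos: [0.4334, 0.0318, 0.1009]
tcp_rot: [[0.024, 1.0, 0.004], [1.0, -0.024, -0.0], [-0.0, 0.004, -1.0]]
wrist_force: [0.8, -0.6, 6.7]
gripper_width: 0.0333
grasp_force: 41.2
```

Request:
send_rows(targets=[{"dx": 0, "dy": 0, "dz": 0.6, "wx": 0, "wy": 0, "wz": 0, "jaw": 0}, {"dx": 0, "dy": 0, "dz": 0.9, "wx": 0, "wy": 0, "wz": 0, "jaw": 0}, {"dx": 0, "dy": 0, "dz": 1, "wx": 0, "wy": 0, "wz": 0, "jaw": 0}, {"dx": 0, "dy": 0, "dz": 1, "wx": 0, "wy": 0, "wz": 0, "jaw": 0}, {"dx": 0.9, "dy": -0.47, "dz": 0.8, "wx": 0, "wy": 0, "wz": 0.004, "jaw": 0}, {"dx": 0.93, "dy": -0.48, "dz": 0, "wx": 0, "wy": 0, "wz": 0.004, "jaw": 0}, {"dx": 0.93, "dy": -0.48, "dz": 0, "wx": 0, "wy": 0, "wz": 0.004, "jaw": 0}, {"dx": 0.93, "dy": -0.48, "dz": 0, "wx": 0, "wy": 0, "wz": 0.004, "jaw": 0}, {"dx": 0.93, "dy": -0.48, "dz": 0, "wx": 0, "wy": 0, "wz": 0.004, "jaw": 0}, {"dx": 0.93, "dy": -0.48, "dz": 0, "wx": 0, "wy": 0, "wz": 0.004, "jaw": 0}, {"dx": 0.93, "dy": -0.48, "dz": 0, "wx": 0, "wy": 0, "wz": 0.004, "jaw": 0}, {"dx": 0.93, "dy": -0.48, "dz": 0, "wx": 0, "wy": 0, "wz": 0.004, "jaw": 0}, {"dx": 0.93, "dy": -0.48, "dz": 0, "wx": 0, "wy": 0, "wz": 0.004, "jaw": 0}, {"dx": 0.93, "dy": -0.47, "dz": 0, "wx": 0, "wy": 0, "wz": 0, "jaw": 0}, {"dx": 0, "dy": 0, "dz": 0, "wx": 0, "wy": 0, "wz": 0, "jaw": 0}, {"dx": 0, "dy": 0, "dz": 0, "wx": 0, "wy": 0, "wz": 0, "jaw": 0}])

```text
clock: 49.77
tool_pos: [0.6642, -0.0883, 0.206]
tcp_rot: [[-0.029, 1.0, -0.001], [1.0, 0.029, 0.0], [0.0, -0.001, -1.0]]
wrist_force: [-0.1, 1.2, -0.7]
gripper_width: 0.0333
grasp_force: 40.7
```

```bash
python3 - <<'E'
from lk import *
s=st();f=grab('wrist');print('blue w',blue(f,(150,0,600,300),.058))
g=grab('scene');H,S,V=hsv(g)
print('white sc',white(g,(240,270,420,320),.058))
b=(((H>95)&(H<130)&(S>70))*255).astype(np.uint8);b=cv2.morphologyEx(b,cv2.MORPH_CLOSE,np.ones((9,9)));print('blue sc',rect(g,b,.058,(240,270,420,320),60))
E
```

```text
49.77 [ 0.6642 -0.0883  0.206 ] yaw(y) 1.67 F [-0.1  1.2 -0.7] w 0.0333 g 40.7 q [-0.21  0.38  1.38  0.    1.39 -0.24]
blue w [(662.3, -0.1, 64.2, 33.6, 91.6, (np.int64(321), np.int64(80)))]
white sc [(669.1, -180.4, 82.6, 35.9, 91.6, (np.int64(281), np.int64(287)))]
blue sc [(674.3, 9.4, 78.4, 50.6, 91.3, (np.int64(370), np.int64(291)))]
```

Request:
send_rows(targets=[{"dx": 0.03, "dy": 0.04, "dz": -0.7, "wx": 0, "wy": 0, "wz": 0, "jaw": 0}, {"dx": 0, "dy": 0, "dz": -0.9, "wx": 0, "wy": 0, "wz": 0, "jaw": 0}, {"dx": 0, "dy": 0, "dz": -0.9, "wx": 0, "wy": 0, "wz": 0, "jaw": 0}, {"dx": 0, "dy": 0, "dz": -0.7, "wx": 0, "wy": 0, "wz": 0, "jaw": 0}, {"dx": 0, "dy": 0, "dz": -0.3, "wx": 0, "wy": 0, "wz": 0, "jaw": 0}, {"dx": 0, "dy": 0, "dz": 0, "wx": 0, "wy": 0, "wz": 0, "jaw": 0}, {"dx": 0, "dy": 0, "dz": 0, "wx": 0, "wy": 0, "wz": 0, "jaw": 0}])

```text
clock: 50.45
tool_pos: [0.6642, -0.0862, 0.1196]
tcp_rot: [[-0.03, 1.0, 0.0], [1.0, 0.03, 0.0], [0.0, 0.0, -1.0]]
wrist_force: [-0.2, 0.3, 0.2]
gripper_width: 0.0336
grasp_force: 40.7
```

Request:
send_rows(targets=[{"dx": 0.02, "dy": 0, "dz": -0.36, "wx": 0, "wy": 0, "wz": 0, "jaw": 0}, {"dx": 0, "dy": 0, "dz": 0, "wx": 0, "wy": 0, "wz": 0, "jaw": 0}, {"dx": 0, "dy": 0, "dz": 0, "wx": 0, "wy": 0, "wz": 0, "jaw": 0}])

```text
clock: 50.7
tool_pos: [0.665, -0.0866, 0.1103]
tcp_rot: [[-0.03, 1.0, 0.0], [1.0, 0.03, -0.0], [-0.0, 0.0, -1.0]]
wrist_force: [-0.5, 0.4, -1.2]
gripper_width: 0.0335
grasp_force: 40.7
```

Request:
send_rows(targets=[{"dx": 0, "dy": 0, "dz": -0.03, "wx": 0, "wy": 0, "wz": 0, "jaw": 0.6}, {"dx": 0, "dy": 0, "dz": 0, "wx": 0, "wy": 0, "wz": 0, "jaw": 0.6}, {"dx": 0, "dy": 0, "dz": 0, "wx": 0, "wy": 0, "wz": 0, "jaw": 0.6}, {"dx": 0, "dy": 0, "dz": 0.5, "wx": 0, "wy": 0, "wz": 0, "jaw": 0.6}, {"dx": 0, "dy": 0, "dz": 1, "wx": 0, "wy": 0, "wz": 0, "jaw": 0.6}, {"dx": 0, "dy": 0, "dz": 1, "wx": 0, "wy": 0, "wz": 0, "jaw": 0.75}, {"dx": 0, "dy": 0, "dz": 1, "wx": 0, "wy": 0, "wz": 0, "jaw": 1}, {"dx": 0, "dy": 0, "dz": 1, "wx": 0, "wy": 0, "wz": 0, "jaw": 1}, {"dx": 0, "dy": 0, "dz": 1, "wx": 0, "wy": 0, "wz": 0, "jaw": 1}, {"dx": 0, "dy": -0.8, "dz": 1, "wx": 0, "wy": 0, "wz": 0, "jaw": 1}, {"dx": 0, "dy": -0.8, "dz": 1, "wx": 0, "wy": 0, "wz": 0, "jaw": 1}, {"dx": 0, "dy": -0.8, "dz": 1, "wx": 0, "wy": 0, "wz": 0, "jaw": 1}, {"dx": 0, "dy": -0.8, "dz": 0.5, "wx": 0, "wy": 0, "wz": 0, "jaw": 1}, {"dx": 0, "dy": -0.8, "dz": 0, "wx": 0, "wy": 0, "wz": 0, "jaw": 1}, {"dx": 0, "dy": -0.8, "dz": 0, "wx": 0, "wy": 0, "wz": 0, "jaw": 1}, {"dx": 0, "dy": 0, "dz": 0, "wx": 0, "wy": 0, "wz": 0, "jaw": 1}, {"dx": 0, "dy": 0, "dz": 0, "wx": 0, "wy": 0, "wz": 0, "jaw": 1}])

```text
clock: 52.12
tool_pos: [0.6646, -0.2077, 0.3351]
tcp_rot: [[-0.028, 1.0, 0.001], [1.0, 0.028, -0.0], [-0.0, 0.001, -1.0]]
wrist_force: [-0.9, 1.4, 1.0]
gripper_width: 0.0851
grasp_force: 0.0
```

```bash
python3 - <<'E'
from lk import *
s=st();f=grab('wrist');g=grab('scene');t=grab('top')
print('blue w',blue(f,(150,0,600,330),.058));print('white w',white(f,None,.058));print('white sc',white(g,(240,270,420,320),.058))
im=cv2.bilateralFilter(f['image'],9,30,5);H,S,V=[cv2.cvtColor(im,cv2.COLOR_BGR2HSV)[...,i].astype(int) for i in range(3)]
p=[proj(f,[.665+a,-.087+b,.058]) for a,b in((-.05,-.05),(.05,.05))];print(np.round(p))
for a,b in [((.635,-.09),(.70,-.09)),((.665,-.145),(.665,-.03))]: segs(f,a,b,.058,27)
m,h=masks(g);print('green sc',rect(g,m['green'],.016,(280,190,410,280),300))
m,h=masks(t);print('green top',rect(t,m['green'],.016,(235,215,345,295),300))
r=((((h[...,0]<6)|(h[...,0]>174))&(h[...,1]>150))*255).astype(np.uint8);print('trig',rect(t,r,.079,(120,230,140,275),8))
E
```

```text
52.12 [ 0.6646 -0.2077  0.3351] yaw(y) 1.61 F [-0.9  1.4  1. ] w 0.0851 g 0.0 q [-0.38  0.38  1.13  0.    1.62 -0.4 ]
blue w []
white w [(667.0, -182.2, 82.9, 36.7, 92.6, (np.int64(323), np.int64(168))), (777.3, -155.4, 32.2, 30.8, 175.9, (np.int64(459), np.int64(140))), (459.3, -86.4, 51.0, 12.1, 88.8, (np.int64(55), np.int64(35))), (515.0, -86.6, 53.5, 11.4, 88.7, (np.int64(128), np.int64(39))), (445.4, -86.4, 50.3, 11.2, 88.6, (np.int64(37), np.int64(35))), (528.8, -89.9, 47.5, 12.2, 88.7, (np.int64(146), np.int64(44))), (472.6, -86.0, 50.9, 10.0, 88.6, (np.int64(72), np.int64(36))), (541.1, -92.2, 42.0, 8.3, 88.7, (np.int64(163), np.int64(48)))]
white sc [(669.1, -180.4, 82.6, 35.9, 91.6, (np.int64(281), np.int64(287)))]
[[260. 112.]
 [394. -26.]]
[0.635, -0.09] [285, 49] [10 38 61]
[0.638, -0.09] [288, 49] [14 48 59]
[0.64, -0.09] [291, 49] [15 74 76]
[0.642, -0.09] [295, 49] [17 74 79]
[0.645, -0.09] [298, 49] [15 77 80]
[0.648, -0.09] [301, 49] [18 41 75]
[0.65, -0.09] [304, 49] [24 35 73]
[0.652, -0.09] [308, 49] [24 34 75]
[0.655, -0.09] [311, 49] [23 31 74]
[0.658, -0.09] [
[... 1147 characters left out ...]
0.088] [324, 46] [22 38 73]
[0.665, -0.083] [324, 40] [21 34 75]
[0.665, -0.079] [324, 34] [20 32 72]
[0.665, -0.074] [325, 27] [22 38 73]
[0.665, -0.07] [325, 21] [24 35 72]
[0.665, -0.065] [325, 14] [20 32 71]
[0.665, -0.061] [325, 8] [20 33 70]
[0.665, -0.057] [325, 1] [20 33 70]
[0.665, -0.052] [325, -5] None
[0.665, -0.048] [326, -12] None
[0.665, -0.043] [326, -19] None
[0.665, -0.039] [326, -25] None
[0.665, -0.034] [326, -32] None
[0.665, -0.03] [326, -39] None
green sc [(483.4, -43.6, 245.0, 96.5, 83.4, (np.int64(343), np.int64(234)))]
green top [(475.0, 16.8, 128.0, 49.8, 88.2, (np.int64(279), np.int64(257)))]
trig [(475.6, 372.3, 66.5, 12.5, 179.0, (np.int64(130), np.int64(253)))]
```

```bash
python3 - <<'E'
from lk import *
g=last('scene');H,S,V=hsv(g)
b=(((H>95)&(H<130)&(S>70))*255).astype(np.uint8);b=cv2.morphologyEx(b,cv2.MORPH_CLOSE,np.ones((9,9)));r=rect(g,b,.058,(240,270,420,320),60);print(r)
if len(r)==1 and abs(r[0][0]-674.3)<3 and abs(r[0][1]-9.4)<3 and abs(r[0][4]-91.5)<3: print(manip.close_job())
E
```

```text
[(674.3, 10.1, 79.8, 50.6, 91.3, (np.int64(370), np.int64(291)))]
the job is handed in; nothing more can be done
None
```

I've handed the job in: all three wagons (blue, yellow, brown) went through the air-dusting run and are parked on the siding, the tray is drawn out flat on the bench, and my last measurements agreed with that, though the hand-in gave no verdict.

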